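# Pack the seal-paste pots and snap the case's draw latch

### The job

Pack the seal carver's flight case for the road: stand every porcelain seal-paste pot from the bench upright on the foam floor of the open blue case, shut the lid, then swing the latch lever up, hook its black wire bail behind the lip of the keeper on the lid, and press the lever down until it snaps over centre and lies flat against the case. Leave the graver cup, the marble seal stone and the brass weight where they are.

Things in the scene. Friction and masses are not known exactly. Their poses are not given: they have to be found in the camera images.
- pot1: glazed white porcelain seal-paste pot with two blue bands and a red dot on its closed, slightly domed cover (the cover does not come off), a plain upright cylinder 54 mm in diameter and 36 mm tall, about 0.16 kg; origin at the centre of its underside, z up when upright. It may be absent
- pot2: glazed white porcelain seal-paste pot with two blue bands and a red dot on its closed, slightly domed cover (the cover does not come off), a plain upright cylinder 54 mm in diameter and 36 mm tall, about 0.16 kg; origin at the centre of its underside, z up when upright. It may be absent
- pot3: glazed white porcelain seal-paste pot with two blue bands and a red dot on its closed, slightly domed cover (the cover does not come off), a plain upright cylinder 54 mm in diameter and 36 mm tall, about 0.16 kg; origin at the centre of its underside, z up when upright. It may be absent
- pot4: glazed white porcelain seal-paste pot with two blue bands and a red dot on its closed, slightly domed cover (the cover does not come off), a plain upright cylinder 54 mm in diameter and 36 mm tall, about 0.16 kg; origin at the centre of its underside, z up when upright. It may be absent
- case: small blue flight case with aluminium edges, fast on the bench (it does not slide). Origin on the bench under its middle; x along its length, y across it towards the hinges, z up. Outside 292 x 142 mm; rim 92 mm above the bench, 124 mm tall with the lid shut. The latch is at the middle of its -y side
- case_floor (a point): middle of the case's flat foam floor, 34 mm above the bench; axes as the case. Inside, the case is 280 mm (x) by 130 mm (y), 58 mm deep below the rim, walls 6 mm: room for four pots in one row along x
- lid (a joint): the lid, a tray-shaped cover 292 x 142 x 32 mm, 0.4 kg, hinged on the rim's +y edge (case y = +71 mm, z = 92 mm): 0 shut, 2.5 rad lying fully back on its stop, as at the start. Pushed over from behind (about 3 N) until some 30 degrees past upright (below 1.1), it falls shut by itself in 1 to 2 s, slowed by a damper
- lid_edge (a point): middle of the lid's upper outer edge on the latch side; it moves with the lid. Shut: case y = -71 mm, 124 mm above the bench. Fully back: case y = +204 mm, 151 mm above the bench. Axes as the lid's, which are the case's when shut
- lever (a joint): latch lever, a flat steel handle 22 mm wide (along case x), 4 mm thick, 70 mm long from its pin: 0 lies down flat against the case (latched), 1.57 points straight out, 2.45 is its upper stop, up and outward. Friction holds it where left. With the bail hooked it resists below 1.2 rad (1 to 2 N at the handle) and springs back if let go, until over centre at 0.4 rad; from there it snaps to 0
- lever_pin (a point): the lever's pin: case y = -85 mm (14 mm out from the case wall), 78 mm above the bench; its hinge line runs along case x
- lever_grip (a point): middle of the handle 61 mm from the pin, near its red end; the lever's own -z points from pin to end. The folded bail covers the handle to 39 mm from the pin at 44 mm width, so grip only the bare end across its 22 mm width
- bail (a joint): black wire bail hinged on the lever: 0 when folded on the lever's upper side (pointing 0.22 rad above the handle), growing as it swings away from the handle, up and over towards the lid; 3.4 is its limit. It swings freely and falls to whichever side it leans. Raising the lever lifts its hinge, lowering the lever draws it down
- bail_hinge (a point): middle of the bail's hinge line (along case x), on the lever 8 mm from the lever's pin, 0.195 rad behind the handle's direction (towards the case when the lever is down)
- bail_bar (a point): middle of the bail's crossbar, a 5 mm wire along case x; the bail is 44 mm wide outside, 34 mm between its arms, and 28 mm from its hinge to the bar's middle, springy by about 2 mm along its length. Swung over the keeper, it leans against the lid's face
- keeper (a point): where the bar's middle must sit on the keeper, a 26 mm wide shelf with upturned lip on the lid's latch side: 9.5 mm out from the lid's face, 99.6 mm above the bench when shut. Lip 12 to 15 mm out from the face, its top 2 mm above this point; shelf top 2.5 mm below. With the lever at its upper stop the bail swings over the lip with 5 mm to spare. Axes as the lid
- gravers: wooden cup 90 mm wide and 60 mm tall with gravers standing in it, 125 mm tall in all; bystander
- seal_stone: marble seal stone, 42 x 42 x 95 mm, standing; bystander
- brass_weight: brass weight with a knob, 52 mm wide, 56 mm tall; bystander
There are look-alikes about, which are no part of the job. What is shaped like the pot4 but green or turquoise is not meant.

How it is judged (in metres and radians):
On the way, in this order (a step that is already met when the one before it is completed fails the run):
1. all the pots stand upright on the case's floor (x of pot1 in the frame of case_floor between -0.14 and 0.14 m and y of pot1 in the frame of case_floor between -0.065 and 0.065 m and z of each of pot1, pot2, pot3, pot4 in the frame of case_floor below 0.006 m and angle between each of pot1, pot2, pot3, pot4's own z axis and vertical below 0.15 rad and linear speed of each of pot1, pot2, pot3, pot4 below 0.03 m/s and x of pot2 in the frame of case_floor between -0.14 and 0.14 m and y of pot2 in the frame of case_floor between -0.065 and 0.065 m and x of pot3 in the frame of case_floor between -0.14 and 0.14 m and y of pot3 in the frame of case_floor between -0.065 and 0.065 m and x of pot4 in the frame of case_floor between -0.14 and 0.14 m and y of pot4 in the frame of case_floor between -0.065 and 0.065 m), for 0.2 s.
2. the lid is shut (value of joint lid below 0.03 rad), for 0.2 s.
3. the bail's bar lies behind the keeper's lip while the lever is still open (y of bail_bar in the frame of keeper between -0.0035 and 0.0095 m and z of bail_bar in the frame of keeper between -0.004 and 0.004 m and value of joint lid below 0.03 rad and value of joint lever above 0.6 rad), for 0.1 s.
4. the lever is snapped down with the bar seated in the keeper (distance between bail_bar and keeper below 0.005 m and value of joint lever below 0.08 rad and value of joint lid below 0.03 rad), for 0.2 s.
At the end, for the whole second after the job is handed in: every pot present stands upright (within 0.15 rad) on the floor inside the case at rest; the lid is shut (within 0.03 rad); the bail's bar is seated in the keeper (within 5 mm of its seat) and the lever lies flat (within 0.08 rad of its closed stop) (all of step 1 and all of step 4 and velocity of joint lever below 0.2 rad/s); the robot touches nothing.
It fails at once if the graver cup is shifted by more than 30 mm or tipped (distance of gravers from where it was at the start of the episode above 0.03 m or angle between gravers's own z axis and vertical above 0.4 rad).
It fails at once if the seal stone is shifted by more than 30 mm or tipped (distance of seal_stone from where it was at the start of the episode above 0.03 m or angle between seal_stone's own z axis and vertical above 0.4 rad).
It fails at once if the brass weight is shifted by more than 30 mm or tipped (distance of brass_weight from where it was at the start of the episode above 0.03 m or angle between brass_weight's own z axis and vertical above 0.4 rad).
Of pot1, pot2, pot3, pot4 only 2 to 4 are there at a start; the rules pass over those that are not, and their reading is None.
At some moment in a run one of pot1, pot2, pot3, pot4 may be knocked a few centimetres aside while the robot is not near it.
Once in a run the grip may slacken for a moment while it holds something.
It also fails if it takes over 210 s, if anything falls off the work surface, if the arm or the gripper's body presses on something with over 40 N, if the wrist force passes 120 N, or if a joint passes its speed limit or range.

### The arm

A 6-joint arm with a two-finger parallel gripper is mounted at the origin on the work surface. World frame = base frame: x ahead of the robot, y to its left, z up, the work surface at z = 0. Lengths are in mm, angles in rad, forces in N, time in s.
With the tool pointing down it reaches from about 300 to 775 mm from the base axis. Payload 14.6 kg.
Tool frame: the origin (TCP) lies between the finger pads; the fingertips stand ahead of it and the grasp point (between the pads) lies 11 mm behind it (manip.finger_overhang is the z of the fingertips in the tool frame, in mm); z points along the fingers, y is the line along which they close (so a half turn about z gives the same grasp; the last joint's range is limited). The gripper opens to 94 mm and grips with 3 to 60 N. Pads are 16 mm wide; open, the fingers measure 119 mm over their backs; the gripper's body (75 mm by 177 mm) begins 78 mm behind the grasp point.
Start: joints at [-1.264, 0.3, 1.521, -0, 1.321, -0.067], TCP at [200.828, -512.013, 213.446] pointing down, gripper open.
Joint ranges: [-3.03, 3.03], [-0.79, 2.21], [0.23, 2.52], [-1.04, 4.18], [0, 3.07], [-2.55, 2.55]. Speed limits (rad/s): [2.22, 2.22, 2.57, 3.14, 3.14, 3.14].

### API

Orientations are given as [roll, pitch, yaw] about the fixed x, y, z axes, in that order (R = Rz(yaw) Ry(pitch) Rx(roll)).
In Python, from cell import manip gives the robot as it stands.
- The arm moves only by the tool jog_arm, never from a script. Its argument "series" is a list of rows, each a list of 7 numbers: the shift along the world's x, y, z as a fraction of full scale, then the turn, a rotation vector about the world's x, y, z as a fraction of full scale, then the closure, from 0 (fully open) to 1 (shut). In form: [[dx, dy, dz, wx, wy, wz, fingers], ...]. A call has 1 to 8 rows; each row is the pose to reach, as a shift and turn from the pose commanded when the call began; what a row does not reach only later rows make up. Full scale, the value 1, is 120 mm for a shift and 90 degrees for a turn. A row lasts 1/12 s, in which the tool goes at most 41.7 mm and 7.16 degrees, less where a joint would pass 70% of its speed; a pose out of reach is approached as far as the arm can. A call with a number of a shift or a turn outside -1 to 1 is refused whole. A call with a gripper value outside its range is refused whole. The fingers move at their own pace and stop on an object; "grip_force" is the grip in N (left out, the last holds). Time passes only in rows, so rows that repeat a pose let the fingers close. It gives the time, the measured TCP pose, the force, the opening and the grip force at its end, in the units of the state.
- manip.read_state(): the state, without advancing time (a new reading comes with each control period).
- manip.camera(name): name is "side" or "top" or "wrist"; returns a dict with "frame" (420x560x3 uint8, red, green, blue), "vfov" (degrees; the focal length in pixels is half the picture's height over the tangent of half this angle, whatever the lens; pixels are square), "cx", "cy" (the principal point, pixels), "R" (3x3) and "t" (3): a world point X has camera coordinates R X + t; the wrist camera has in their place "hand_eye" (4x4, takes a point from camera to tool coordinates, whose origin is the TCP and whose axes are the flange's). Camera axes: x right, y down, z forward; pixel columns grow to the right and rows downward; lengths in mm; the calibration is good to about 2 mm. The wrist camera is an equidistant fisheye: a pixel r from the principal point sees the ray r / f radians off the axis. A picture is of the moment at which its call begins: read the wrist's pose just before it. There is no depth.
- manip.sign_off(): hands the job in; it is judged then, once.
The state is a dict: "clock": time; "joints": joint angles; "qd": joint speeds; "effort": joint torques, N m; "eef_pos": TCP position; "eef_rot": TCP orientation; "wrist_force": force on the tool from outside, world axes, zero at the start; "moment": the same for the moment, N m; "finger_gap": finger opening in mm; "finger_force": force on a finger pad.
Only numpy, scipy, OpenCV 4.12 (cv2) and the standard library are available. Lean on these libraries where they do the work, as an engineer would, in place of code of your own. Each camera call takes 0.05 s, during which the arm holds its last target. There are 200 camera calls.

## Working session

There is one attempt and no reset: what is moved stays moved. The work goes in short steps, Python scripts to look and compute and a tool call to move; the robot and the scene stay as the last step left them, time stands still between calls to the robot, and variables do not carry over. Pictures are saved under pics/ and viewed, at most 14 in all, crops included, and the job is handed in when it is done.

Besides the shell and the picture viewer there is one more tool, called as name(argument=value, ...) on one line, values as JSON. jog_arm: Moves the arm, as the interface text tells. Its arguments: {"type":"object","properties":{"series":{"type":"array"},"grip_force":{"type":"number"}},"required":["series"]}

```bash
ls; mkdir -p pics; cat > h.py <<'E'
import numpy as np, cv2
from cell import manip
def cam(n,fn=None):
    s=manip.read_state(); c=manip.camera(n); c['s']=s
    if fn: cv2.imwrite('pics/'+fn,c['frame'][:,:,::-1])
    return c
E
python3 - <<'E'
from h import *
import pickle
s=manip.read_state(); print(s)
a=cam('side');b=cam('top');w=cam('wrist')
pickle.dump((a,b,w),open('c0.pkl','wb'))
for c in (a,b): print(c['vfov'],c['cx'],c['cy'],c['R'],c['t'])
print(w['vfov'],w['hand_eye'])
cv2.imwrite('pics/side0.png',cv2.resize(a['frame'][:,:,::-1],(800,600),interpolation=cv2.INTER_CUBIC))
cv2.imwrite('pics/top0.png',cv2.resize(b['frame'][:,:,::-1],(800,600),interpolation=cv2.INTER_CUBIC))
E
```

```text
pics
{'clock': 0.0, 'joints': array([-1.26357135e+00,  3.00471192e-01,  1.52162833e+00,  4.38978792e-05,
        1.32071310e+00, -6.66141912e-02]), 'qd': array([-0.00082078,  0.00168739,  0.00045322, -0.0001006 ,  0.00013066,
        0.00138095]), 'effort': array([ 6.81593501e-04, -5.31808984e+01, -3.52738309e+01,  7.09606684e-02,
        2.44831044e-02, -7.99577151e-05]), 'eef_pos': array([ 200.77240689, -511.74877068,  212.86629449]), 'eef_rot': array([-3.14037822e+00, -1.23631942e-04,  3.73828201e-01]), 'wrist_force': array([ 0.59768871, -0.62301223, -0.37130832]), 'moment': array([ 0.05127549, -0.02559061,  0.06254178]), 'finger_force': 0.0, 'finger_gap': 93.96465489878075}
45.8762375086162 279.82530441888224 204.14717201206858 [[-0.90600801 -0.42271922 -0.02139974]
 [-0.26721841  0.61047065 -0.74560036]
 [ 0.32824352 -0.66980149 -0.66604966]] [488.13247732 289.11096443 826.1522268 ]
52.132707515615266 279.1833664467563 202.89134979964118 [[-0.00880714 -0.99983006 -0.0161953 ]
 [-0.99547313  0.01029921 -0.09448372]
 [ 0.09463446  0.01528986 -0.99539466]] [-67.24484226 590.27732966 911.75856632]
65.70646984690485 [[ 7.96268626e-04 -9.72552264e-01 -2.32683176e-01  6.78345197e+01]
 [ 9.99999671e-01  7.38736857e-04  3.34395303e-04  1.38522403e+00]
 [-1.53325271e-04 -2.32683366e-01  9.72552532e-01 -1.71668093e+02]
 [ 0.00000000e+00  0.00000000e+00  0.00000000e+00  1.00000000e+00]]
```

View pics/top0.png

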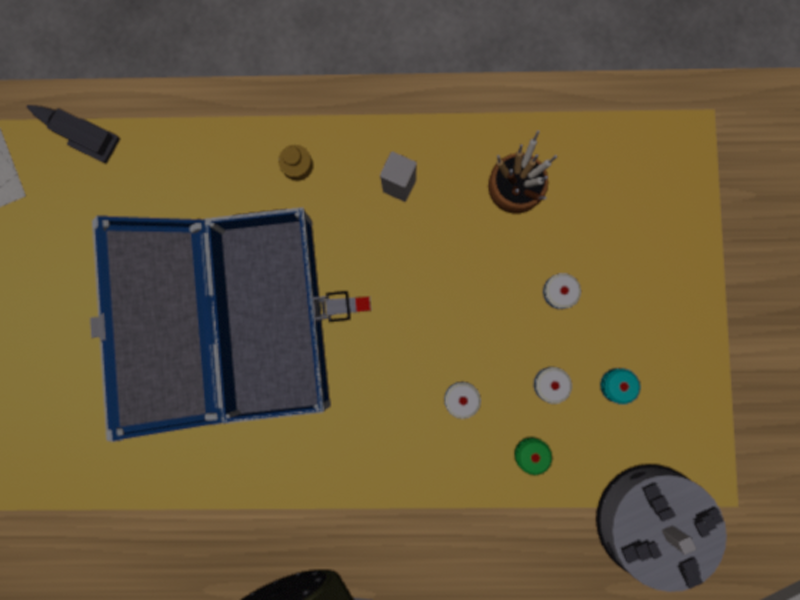

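View pics/side0.png

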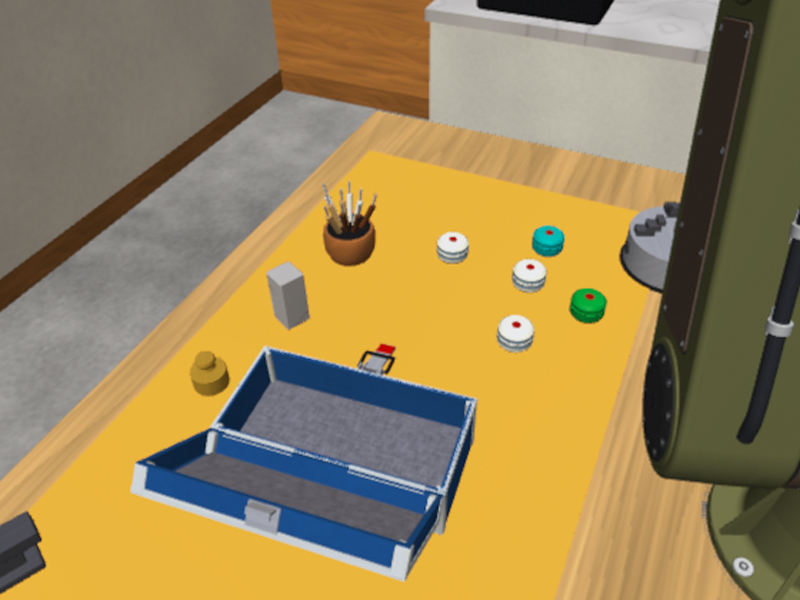

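The top view shows three white pots, with red dots at (565,290), (555,385) and (463,401), and turquoise and green decoys. The case's rim corners are at about (301,212), (323,408) and (222,416), and the lever's red end is at (363,304). In the side view the pots' dots are at (453,240), (530,268) and (516,325).

```bash
cat >> h.py <<'E'
def K(c):
    f=c['frame'].shape[0]/2/np.tan(np.radians(c['vfov']/2)); return np.array([[f,0,c['cx']],[0,f,c['cy']],[0,0,1]])
def P(c): return K(c)@np.c_[c['R'],c['t']]
def tri(c1,p1,c2,p2):
    X=cv2.triangulatePoints(P(c1),P(c2),np.float64(p1).reshape(2,1),np.float64(p2).reshape(2,1)); X=(X[:3]/X[3]).ravel()
    e=[np.linalg.norm(proj(c,X)-p) for c,p in((c1,p1),(c2,p2))]
    return X,e
def proj(c,X):
    q=P(c)@np.append(X,1); return q[:2]/q[2]
def atz(c,p,z):
    d=np.linalg.inv(K(c))@np.array([*p,1]); d=c['R'].T@d; o=-c['R'].T@c['t']; return o+d*(z-o[2])/d[2]
def reds(im):
    h=cv2.cvtColor(im,cv2.COLOR_RGB2HSV); m=((h[...,0]<8)|(h[...,0]>172))&(h[...,1]>170)&(h[...,2]>90)
    n,l,st,ce=cv2.connectedComponentsWithStats(m.astype(np.uint8)); return [(ce[i].round(1).tolist(),int(st[i,4])) for i in range(1,n) if st[i,4]>=4]
E
python3 - <<'E'
from h import *
import pickle
a,b,w=pickle.load(open('c0.pkl','rb'))
print(reds(a['frame']));print(reds(b['frame']))
def crop(c,x0,y0,x1,y1,k,fn): cv2.imwrite('pics/'+fn,cv2.resize(c['frame'][y0:y1,x0:x1,::-1],None,fx=k,fy=k,interpolation=cv2.INTER_CUBIC))
x=cv2.resize(b['frame'][140:310,60:270,::-1],None,fx=3.5,fy=3.5,interpolation=cv2.INTER_CUBIC);cv2.imwrite('pics/topc.png',cv2.convertScaleAbs(x,alpha=1.6,beta=30))
crop(a,90,235,340,410,3.2,'sidec.png')
E
```

```text
[([384.5, 162.3], 6), ([316.7, 166.6], 7), ([370.8, 186.2], 8), ([412.2, 207.1], 12), ([361.1, 226.8], 12), ([269.9, 243.7], 51)]
[([394.5, 202.7], 14), ([253.6, 212.5], 86), ([388.3, 269.5], 14), ([436.5, 270.1], 15), ([323.7, 280.3], 15), ([374.5, 320.2], 13)]
```

View pics/topc.png

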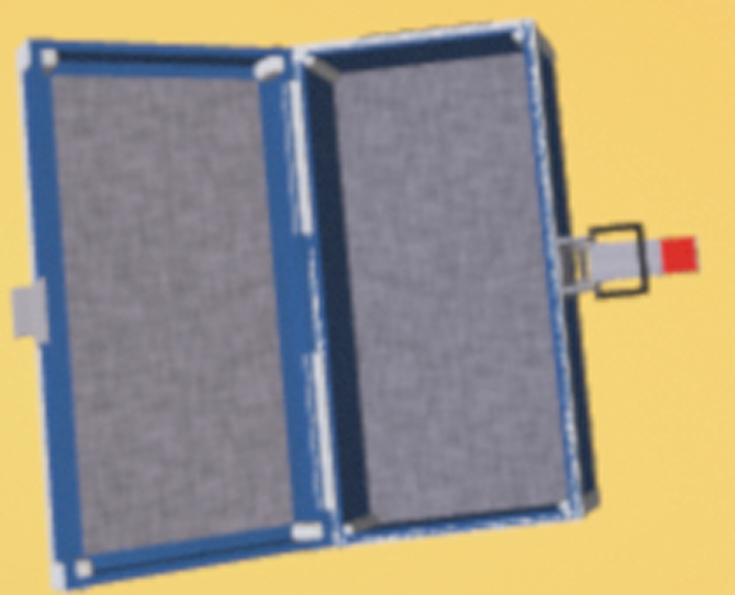

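View pics/sidec.png

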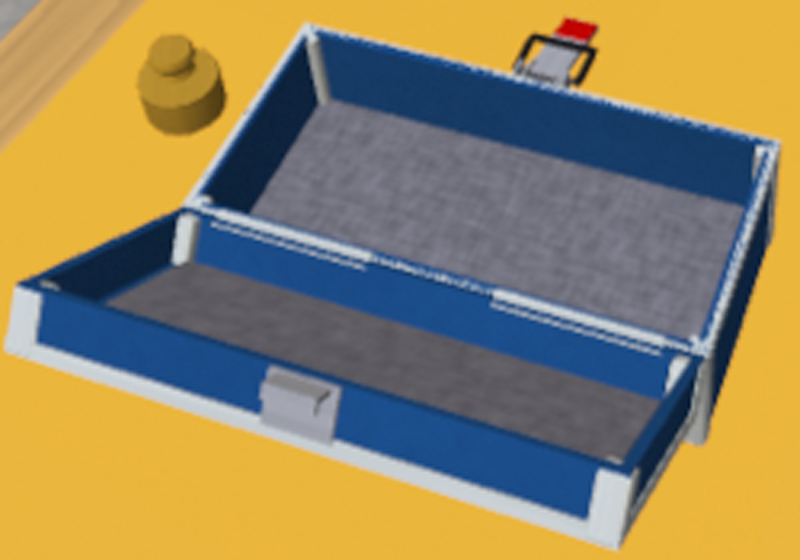

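Case rim corners: in the top crop they are at (537,22), (583,516), (297,48) and (338,545). The matching corners in the side crop are at (308,25), (778,143), (188,207) and (705,350). The lever's red tip is at (680,255) in the top crop, with the bail folded over the handle.

```bash
python3 - <<'E'
from h import *
import pickle
a,b,w=pickle.load(open('c0.pkl','rb'))
np.set_printoptions(precision=1,suppress=True)
for n,ps,pt in [('A',(316.7,166.6),(394.5,202.7)),('B',(370.8,186.2),(388.3,269.5)),('C',(361.1,226.8),(323.7,280.3)),('lev',(269.9,243.7),(253.6,212.5)),('turq',(384.5,162.3),(436.5,270.1)),('grn',(412.2,207.1),(374.5,320.2))]:
    print(n,*tri(a,ps,b,pt))
T=np.array([(537,22),(583,516),(297,48),(338,545)])/3.5+[60,140]
S=np.array([(308,25),(778,143),(188,207),(705,350)])/3.2+[90,235]
X=[]
for t,s in zip(T,S):
    x,e=tri(a,s,b,t);X.append(x);print('corner',x,e, 'z92:',atz(b,t,92)[:2],atz(a,s,92)[:2])
X=np.array(X);m=X.mean(0)
# rigid fit
L=np.array([(146,-71),(-146,-71),(146,71),(-146,71)],float)
Q=X[:,:2]-m[:2];M=L.T@Q
yaw=np.arctan2(M[0,1]-M[1,0],M[0,0]+M[1,1])
R=np.array([[np.cos(yaw),-np.sin(yaw)],[np.sin(yaw),np.cos(yaw)]])
print('centre',m,'yaw',yaw,'res',Q-L@R.T)
# predict checks: lever_pin etc, bystanders
for n,z,p in [('gravers',60,(518,183)),('stone',95,(400,165)),('brass',30,(295,162))]: print(n,atz(b,np.array(p)/1.42857,z))
E
```

```text
A [ 587.6 -321.3   36.8] [np.float64(0.35674203283059175), np.float64(0.5387449635000904)]
B [ 445.3 -303.6   35.5] [np.float64(0.45046516702593836), np.float64(0.6520732064516405)]
C [ 423.8 -165.8   35.7] [np.float64(0.5351667562139959), np.float64(0.7101805005367882)]
lev [567.2 -19.2  63.6] [np.float64(0.31897674795594666), np.float64(0.4027979811998172)]
turq [ 442.6 -406.    34.7] [np.float64(0.23844347473488664), np.float64(0.3645696090163539)]
grn [ 340.2 -271.2   35.2] [np.float64(0.6318695963279388), np.float64(0.8728186947553964)]
corner [705.5  62.8  85.9] [np.float64(0.683069146264102), np.float64(0.8477436930786615)] z92: [702.4  61. ] [702.8  67.7]
corner [415.2  34.2  86.9] [np.float64(0.549743767763274), np.float64(0.6482711907995355)] z92: [414.5  33. ] [414.8  38.6]
corner [690.3 205.3  86.8] [np.float64(0.3129921901289205), np.float64(0.3457866876257168)] z92: [688.6 203.2] [687.6 208.2]
corner [400.8 174.5  91.3] [np.float64(0.8936329132326792), np.float64(0.939936481441895)] z92: [399.1 173.6] [401.9 175.4]
centre [552.9 119.2  87.7] yaw 0.10253505745992023 res [[ 0.  -0.7]
 [ 0.2  0.5]
 [-0.6  0.5]
 [ 0.3 -0.4]]
gravers [ 745.4 -253.3   60. ]
stone [764.8 -77.2  95. ]
brass [791.7  87.5  30. ]
```

jog_arm(series=[[0.25,0.12,0,0,0,0,0],[0.5,0.25,0,0,0,-0.06,0],[0.8,0.4,0,0,0,-0.12,0],[0.8,0.4,0,0,0,-0.173,0],[0.8,0.4,0,0,0,-0.173,0]], grip_force=40)

```text
clock: 0.57
eef_pos: [298.2, -463.1, 213.2]
eef_rot: [-3.141, 0.0, 0.101]
wrist_force: [0.3, 0.9, 0.1]
finger_gap: 93.9
finger_force: 0.0
```

jog_arm(series=[[0.25,0.12,0,0,0,0,0],[0.5,0.25,0,0,0,0,0],[0.8,0.4,0,0,0,0,0],[0.8,0.4,0,0,0,0,0]])

```text
clock: 0.9
eef_pos: [396.3, -413.8, 213.2]
eef_rot: [-3.141, -0.001, 0.108]
wrist_force: [-0.8, 1.1, 0.2]
finger_gap: 94.1
finger_force: 0.0
```

jog_arm(series=[[0.25,0.12,0,0,0,0,0],[0.5,0.25,0,0,0,0,0],[0.8,0.4,0,0,0,0,0],[0.8,0.4,0,0,0,0,0]])

```text
clock: 1.23
eef_pos: [492.3, -365.8, 212.9]
eef_rot: [-3.141, -0.0, 0.108]
wrist_force: [-0.3, 0.6, -0.0]
finger_gap: 94.1
finger_force: 0.0
```

jog_arm(series=[[0.25,0.12,0,0,0,0,0],[0.5,0.25,0,0,0,0,0],[0.7,0.35,0,0,0,0,0],[0.8,0.4,0,0,0,0,0],[0.8,0.4,0,0,0,0,0],[0.8,0.4,0,0,0,0,0],[0.8,0.4,0,0,0,0,0]])

```text
clock: 1.82
eef_pos: [583.7, -321.2, 213.3]
eef_rot: [-3.142, 0.0, 0.102]
wrist_force: [-0.3, 0.4, -0.4]
finger_gap: 93.9
finger_force: 0.0
```

```bash
cat >> h.py <<'E'
from scipy.spatial.transform import Rotation as Ro
def wpose(s):
    T=np.eye(4); T[:3,:3]=Ro.from_euler('xyz',s['eef_rot']).as_matrix(); T[:3,3]=s['eef_pos']; return T
def wray(w,p):
    f=420/2/np.tan(np.radians(w['vfov']/2)); d=np.array(p)-[w['cx'],w['cy']]; r=np.hypot(*d); th=r/f
    v=np.array([*(d/max(r,1e-9)*np.sin(th)),np.cos(th)]); T=wpose(w['s'])@w['hand_eye']; return T[:3,3],T[:3,:3]@v
def watz(w,p,z):
    o,d=wray(w,p); return o+d*(z-o[2])/d[2]
def wproj(w,X):
    f=420/2/np.tan(np.radians(w['vfov']/2)); T=np.linalg.inv(wpose(w['s'])@w['hand_eye']); c=T[:3,:3]@X+T[:3,3]
    th=np.arctan2(np.hypot(c[0],c[1]),c[2]); u=c[:2]/max(np.hypot(c[0],c[1]),1e-9); return u*th*f+[w['cx'],w['cy']]
E
python3 - <<'E'
from h import *
np.set_printoptions(precision=2,suppress=True)
print(manip.finger_overhang)
w=cam('wrist');s=w['s'];print(s['clock'],s['eef_pos'],s['eef_rot'],s['joints'])
for p,n in reds(w['frame']): print(p,n,watz(w,p,36))
b=cam('top');print(reds(b['frame']))
E
```

```text
8.0
1.8167 [ 583.66 -321.2   213.33] [-3.14  0.    0.1 ] [-0.56  0.57  1.14 -0.    1.43  0.91]
[31.5, 191.6] 227 [561.36   6.71  36.  ]
[276.1, 192.9] 94 [ 588.63 -322.32   36.  ]
[221.0, 366.4] 45 [ 340.88 -271.39   36.  ]
[([253.6, 212.5], 85), ([323.7, 280.2], 12)]
```

jog_arm(series=[[0.02,-0.005,-0.2,0,0,0,0],[0.04,-0.008,-0.5,0,0,0,0],[0.04,-0.008,-0.8,0,0,0,0],[0.04,-0.008,-0.83,0,0,0,0]])

```text
clock: 2.25
eef_pos: [586.6, -320.3, 107.3]
eef_rot: [-3.136, 0.008, 0.101]
wrist_force: [-1.5, -0.0, -1.1]
finger_gap: 94.0
finger_force: 0.0
```

jog_arm(series=[[0,0,-0.2,0,0,0,0],[0,0,-0.45,0,0,0,0],[0,0,-0.7,0,0,0,0],[0,0,-0.83,0,0,0,0],[0,0,-0.83,0,0,0,0.3],[0,0,-0.83,0,0,0,0.7],[0,0,-0.83,0,0,0,1],[0,0,-0.83,0,0,0,1]])

```text
clock: 2.92
eef_pos: [590.5, -321.7, 16.8]
eef_rot: [3.14, -0.003, 0.102]
wrist_force: [-0.3, 0.3, 0.6]
finger_gap: 70.7
finger_force: 0.0
```

jog_arm(series=[[0,0,0,0,0,0,1],[0,0,0,0,0,0,1],[0,0,0,0,0,0,1]])

```text
clock: 3.17
eef_pos: [589.9, -321.2, 15.1]
eef_rot: [3.141, -0.001, 0.102]
wrist_force: [-1.7, 0.2, 3.3]
finger_gap: 53.4
finger_force: 40.0
```

jog_arm(series=[[0,0,0.15,0,0,0,1],[0,0,0.4,0,0,0,1],[0,0,0.7,0,0,0,1],[0,0,1,0,0,0,1],[0,0,1,0,0,0,1]])

```text
clock: 3.58
eef_pos: [591.9, -322.3, 142.4]
eef_rot: [3.135, -0.009, 0.102]
wrist_force: [1.1, -0.3, -0.8]
finger_gap: 53.4
finger_force: 40.0
```

jog_arm(series=[[0.02,0.15,0,0,0,0,1],[0.05,0.4,0,0,0,0,1],[0.08,0.7,0,0,0,0,1],[0.1,0.92,0,0,0,0,1]])

```text
clock: 3.92
eef_pos: [601.1, -207.5, 132.7]
eef_rot: [-3.14, 0.002, 0.102]
wrist_force: [0.7, 0.1, -2.0]
finger_gap: 53.7
finger_force: 40.0
```

jog_arm(series=[[0.03,0.25,0,0,0,0,1],[0.06,0.5,0,0,0,0,1],[0.08,0.72,0,0,0,0,1],[0.1,0.92,0,0,0,0,1]])

```text
clock: 4.25
eef_pos: [612.9, -97.5, 132.8]
eef_rot: [-3.141, 0.002, 0.103]
wrist_force: [-0.2, 0.2, -2.0]
finger_gap: 53.4
finger_force: 40.0
```

jog_arm(series=[[0.03,0.25,0,0,0,0,1],[0.06,0.5,0,0,0,0,1],[0.08,0.72,0,0,0,0,1],[0.1,0.92,0,0,0,0,1]])

```text
clock: 4.58
eef_pos: [624.8, 12.7, 132.8]
eef_rot: [-3.141, 0.002, 0.103]
wrist_force: [0.3, -0.2, -1.0]
finger_gap: 53.2
finger_force: 40.0
```

jog_arm(series=[[0.03,0.25,0,0,0,0,1],[0.05,0.5,0,0,0,0,1],[0.08,0.72,0,0,0,0,1],[0.095,0.88,0,0,0,0,1],[0.095,0.92,0,0,0,0,1],[0.095,0.92,0,0,0,0,1],[0.095,0.92,0,0,0,0,1]])

```text
clock: 5.17
eef_pos: [636.5, 120.4, 133.4]
eef_rot: [3.141, 0.001, 0.102]
wrist_force: [-0.0, -0.7, -2.4]
finger_gap: 53.5
finger_force: 40.0
```

```bash
python3 - <<'E'
from h import *
np.set_printoptions(precision=2,suppress=True)
w=cam('wrist');s=w['s'];print(s['clock'],s['eef_pos'],s['eef_rot'],s['finger_gap'],s['finger_force'])
cv2.imwrite('pics/w1.png',cv2.resize(w['frame'][:,:,::-1],(800,600)))
E
```

```text
5.1667 [636.5  120.4  133.35] [3.14 0.   0.1 ] 53.48162026721009 39.99933958053589
```

View pics/w1.png

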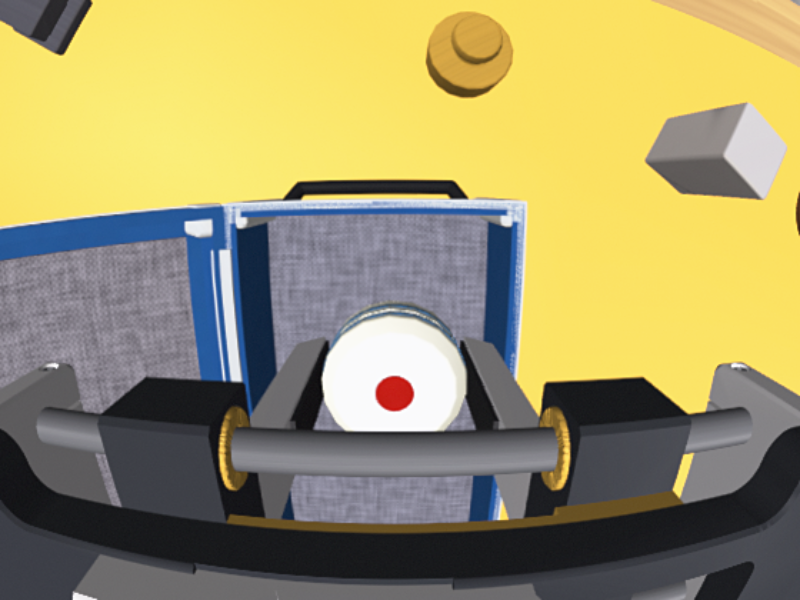

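The wrist view shows the pot held centrally between the case's side walls. The far rim corners are at (225,205) and (526,202), with free foam below the pot.

```bash
python3 - <<'E'
from h import *
np.set_printoptions(precision=2,suppress=True)
w=cam('wrist')
A=[watz(w,np.array(p)*.7,92)[:2] for p in [(225,205),(526,202)]]
print(A, np.linalg.norm(A[0]-A[1]))
R=np.array([[.9948,-.1023],[.1023,.9948]])
for a,l in zip(A,[(146,71),(146,-71)]): print('centre est',a-R@l)
E
```

```text
[array([692.55, 205.25]), array([707.68,  63.76])] 142.2967364506568
centre est [554.57 119.69]
centre est [555.18 119.46]
```

jog_arm(series=[[0,0,-0.15,0,0,0,1],[0,0,-0.35,0,0,0,1],[0,0,-0.55,0,0,0,1],[0,0,-0.65,0,0,0,1],[0,0,-0.69,0,0,0,1],[0,0,-0.7,0,0,0,1],[0,0,-0.7,0,0,0,1]])

```text
clock: 5.85
eef_pos: [637.6, 120.4, 51.2]
eef_rot: [-3.142, -0.001, 0.102]
wrist_force: [0.4, -0.6, -2.5]
finger_gap: 53.4
finger_force: 40.0
```

jog_arm(series=[[0,0,-0.006,0,0,0,1],[0,0,-0.012,0,0,0,1],[0,0,-0.012,0,0,0,1],[0,0,-0.012,0,0,0,0.23],[0,0,-0.012,0,0,0,0.23],[0,0,-0.012,0,0,0,0.23],[0,0,-0.012,0,0,0,0.23]])

```text
clock: 6.43
eef_pos: [637.2, 120.6, 49.0]
eef_rot: [-3.142, -0.0, 0.102]
wrist_force: [0.8, -0.4, 0.3]
finger_gap: 71.9
finger_force: 0.0
```

jog_arm(series=[[0,0,0.08,0,0,0,0.23],[0,0,0.3,0,0,0,0.23],[0,0,0.6,0,0,0,0.23],[0,0,0.9,0,0,0,0.1],[0,0,0.9,0,0,0,0]])

```text
clock: 6.85
eef_pos: [639.6, 121.0, 165.6]
eef_rot: [-3.141, -0.011, 0.102]
wrist_force: [-0.0, -0.9, 0.8]
finger_gap: 82.1
finger_force: 0.0
```

```bash
python3 - <<'E'
from h import *
np.set_printoptions(precision=2,suppress=True)
w=cam('wrist');s=w['s'];print(s['clock'],s['eef_pos'],s['eef_rot'],s['finger_gap'])
for p,n in reds(w['frame']): print(p,n,watz(w,p,70)[:2],watz(w,p,36)[:2])
b=cam('top');a=cam('side');print(reds(b['frame']),reds(a['frame']))
E
```

```text
6.85 [639.57 121.01 165.65] [-3.14 -0.01  0.1 ] 82.12948889107027
[276.0, 221.2] 157 [636.09 119.22] [627.28 118.29]
[413.0, 289.2] 34 [580.79 -21.05] [564.97 -39.77]
[([187.3, 181.1], 13), ([253.6, 212.5], 85), ([388.3, 269.5], 14), ([436.5, 270.1], 15), ([323.7, 280.2], 12), ([374.4, 320.2], 19)] [([384.5, 162.3], 6), ([370.7, 186.4], 7), ([412.2, 207.1], 12), ([361.1, 226.8], 12), ([269.8, 243.7], 50), ([203.4, 280.9], 22)]
```

jog_arm(series=[[-0.08,-0.2,0,0,0,0,0],[-0.2,-0.45,0,0,0,0,0],[-0.32,-0.7,0,0,0,0,0],[-0.4,-0.885,0,0,0,0,0]])

```text
clock: 7.33
eef_pos: [587.2, 12.7, 155.2]
eef_rot: [-3.141, 0.003, 0.102]
wrist_force: [-0.6, -0.9, 0.2]
finger_gap: 93.7
finger_force: 0.0
```

jog_arm(series=[[-0.1,-0.25,0,0,0,0,0],[-0.2,-0.45,0,0,0,0,0],[-0.32,-0.7,0,0,0,0,0],[-0.4,-0.885,0,0,0,0,0]])

```text
clock: 7.67
eef_pos: [539.2, -93.4, 155.4]
eef_rot: [-3.141, 0.003, 0.102]
wrist_force: [0.6, 0.1, 0.3]
finger_gap: 93.8
finger_force: 0.0
```

jog_arm(series=[[-0.1,-0.25,0,0,0,0,0],[-0.2,-0.45,0,0,0,0,0],[-0.32,-0.7,0,0,0,0,0],[-0.4,-0.885,0,0,0,0,0]])

```text
clock: 8.0
eef_pos: [491.2, -199.4, 155.5]
eef_rot: [-3.14, 0.002, 0.102]
wrist_force: [1.3, 0.4, 0.0]
finger_gap: 94.2
finger_force: 0.0
```

jog_arm(series=[[-0.1,-0.25,0,0,0,0,0],[-0.2,-0.45,-0.1,0,0,0,0],[-0.32,-0.7,-0.2,0,0,0,0],[-0.39,-0.885,-0.3,0,0,0,0],[-0.39,-0.885,-0.3,0,0,0,0],[-0.39,-0.885,-0.3,0,0,0,0],[-0.39,-0.885,-0.3,0,0,0,0]])

```text
clock: 8.58
eef_pos: [446.2, -303.5, 120.4]
eef_rot: [-3.141, 0.001, 0.102]
wrist_force: [0.7, 0.8, 0.4]
finger_gap: 94.4
finger_force: 0.0
```

```bash
python3 - <<'E'
from h import *
np.set_printoptions(precision=2,suppress=True)
w=cam('wrist');s=w['s'];print(s['clock'],s['eef_pos'],s['eef_rot'],s['finger_gap'])
for p,n in reds(w['frame']): print(p,n,watz(w,p,36)[:2])
E
```

```text
8.5833 [ 446.25 -303.52  120.37] [-3.14  0.    0.1 ] 94.41337967807047
[274.4, 219.1] 178 [ 446.28 -303.57]
[118.9, 226.1] 120 [ 425.   -166.43]
[392.4, 232.9] 149 [ 444.17 -405.97]
```

jog_arm(series=[[0,0,-0.2,0,0,0,0],[0,0,-0.45,0,0,0,0],[0,0,-0.7,0,0,0,0],[0,0,-0.885,0,0,0,0],[0,0,-0.885,0,0,0,0.3],[0,0,-0.885,0,0,0,0.7],[0,0,-0.885,0,0,0,1],[0,0,-0.885,0,0,0,1]])

```text
clock: 9.3
eef_pos: [447.2, -304.5, 16.5]
eef_rot: [3.14, -0.002, 0.103]
wrist_force: [0.3, -0.6, 0.9]
finger_gap: 70.8
finger_force: 0.0
```

jog_arm(series=[[0,0,0,0,0,0,1],[0,0,0,0,0,0,1],[0,0,0,0,0,0,1],[0,0,0,0,0,0,1]])

```text
clock: 9.63
eef_pos: [446.6, -304.3, 15.5]
eef_rot: [3.141, -0.001, 0.102]
wrist_force: [-0.6, 2.9, 7.1]
finger_gap: 53.4
finger_force: 40.0
```

jog_arm(series=[[0,0,0.15,0,0,0,1],[0,0,0.4,0,0,0,1],[0,0,0.7,0,0,0,1],[0,0,1,0,0,0,1],[0,0,1,0,0,0,1]])

```text
clock: 10.05
eef_pos: [448.3, -305.8, 141.6]
eef_rot: [3.135, -0.007, 0.102]
wrist_force: [-0.0, -0.6, -0.9]
finger_gap: 53.6
finger_force: 40.0
```

jog_arm(series=[[0.04,0.15,0,0,0,0,1],[0.1,0.4,0,0,0,0,1],[0.18,0.65,0,0,0,0,1],[0.225,0.865,0,0,0,0,1]])

```text
clock: 10.38
eef_pos: [473.4, -198.9, 134.3]
eef_rot: [-3.141, 0.0, 0.102]
wrist_force: [0.8, -0.2, -1.2]
finger_gap: 53.1
finger_force: 40.0
```

jog_arm(series=[[0.06,0.22,0,0,0,0,1],[0.11,0.45,0,0,0,0,1],[0.18,0.67,0,0,0,0,1],[0.225,0.865,0,0,0,0,1]])

```text
clock: 10.72
eef_pos: [500.4, -95.0, 134.4]
eef_rot: [-3.141, 0.0, 0.102]
wrist_force: [0.9, -0.1, -2.0]
finger_gap: 53.2
finger_force: 40.0
```

jog_arm(series=[[0.06,0.22,0,0,0,0,1],[0.11,0.45,0,0,0,0,1],[0.18,0.67,0,0,0,0,1],[0.225,0.865,0,0,0,0,1]])

```text
clock: 11.05
eef_pos: [527.4, 8.8, 134.3]
eef_rot: [-3.142, 0.0, 0.102]
wrist_force: [0.0, 0.3, -1.5]
finger_gap: 53.5
finger_force: 40.0
```

jog_arm(series=[[0.06,0.22,0,0,0,0,1],[0.11,0.45,0,0,0,0,1],[0.18,0.67,0,0,0,0,1],[0.22,0.83,0,0,0,0,1],[0.225,0.87,0,0,0,0,1],[0.225,0.87,0,0,0,0,1],[0.225,0.87,0,0,0,0,1],[0.225,0.87,0,0,0,0,1]])

```text
clock: 11.72
eef_pos: [554.0, 110.5, 134.5]
eef_rot: [3.141, 0.0, 0.101]
wrist_force: [-0.6, 1.4, -1.2]
finger_gap: 53.2
finger_force: 40.0
```

```bash
python3 - <<'E'
from h import *
np.set_printoptions(precision=2,suppress=True)
w=cam('wrist');s=w['s'];print(s['clock'],s['eef_pos'],s['eef_rot'],s['finger_gap'],s['finger_force'])
for p,n in reds(w['frame']): print(p,n,watz(w,p,156)[:2],watz(w,p,70)[:2])
E
```

```text
11.7167 [554.02 110.55 134.48] [3.14 0.   0.1 ] 53.182306912224774 39.999496936798096
[273.5, 114.7] 242 [631.02 118.23] [636.17 119.32]
[430.9, 220.5] 427 [589.35  32.07] [570.64 -16.2 ]
[275.8, 272.9] 477 [554.32 109.33] [515.54 105.33]
```

jog_arm(series=[[0,0,-0.15,0,0,0,1],[0,0,-0.35,0,0,0,1],[0,0,-0.55,0,0,0,1],[0,0,-0.65,0,0,0,1],[0,0,-0.69,0,0,0,1],[0,0,-0.7,0,0,0,1],[0,0,-0.71,0,0,0,1],[0,0,-0.71,0,0,0,1]])

```text
clock: 12.43
eef_pos: [554.8, 111.6, 50.5]
eef_rot: [-3.142, -0.002, 0.102]
wrist_force: [-0.0, -0.4, -2.2]
finger_gap: 53.4
finger_force: 40.0
```

jog_arm(series=[[0,0,0,0,0,0,1],[0,0,0,0,0,0,0.23],[0,0,0,0,0,0,0.23],[0,0,0,0,0,0,0.23],[0,0,0,0,0,0,0.23]])

```text
clock: 12.85
eef_pos: [554.4, 111.7, 49.7]
eef_rot: [-3.142, -0.001, 0.102]
wrist_force: [0.7, 0.5, -0.5]
finger_gap: 72.0
finger_force: 0.0
```

jog_arm(series=[[0,0,0.08,0,0,0,0.23],[0,0,0.3,0,0,0,0.23],[0,0,0.6,0,0,0,0.23],[0,0,0.9,0,0,0,0.1],[0,0,0.9,0,0,0,0]])

```text
clock: 13.27
eef_pos: [556.8, 112.0, 165.3]
eef_rot: [-3.141, -0.011, 0.102]
wrist_force: [0.5, 0.8, 1.2]
finger_gap: 82.7
finger_force: 0.0
```

```bash
python3 - <<'E'
from h import *
np.set_printoptions(precision=2,suppress=True)
w=cam('wrist');s=w['s'];print(s['clock'],s['eef_pos'],s['eef_rot'],s['finger_gap'])
for p,n in reds(w['frame']): print(p,n,watz(w,p,70)[:2],watz(w,p,36)[:2])
b=cam('top');a=cam('side');print(reds(b['frame']),reds(a['frame']))
E
```

```text
13.2667 [556.76 112.01 165.26] [-3.14 -0.01  0.1 ] 82.70664977876524
[275.2, 122.0] 183 [635.98 119.44] [637.64 119.67]
[416.9, 216.2] 359 [570.46 -16.21] [563.8  -33.21]
[276.1, 219.5] 162 [554.79 110.3 ] [546.14 109.37]
[([187.5, 181.2], 13), ([253.6, 212.5], 86), ([436.5, 270.1], 15), ([323.7, 280.1], 14), ([374.3, 320.1], 18)] [([384.5, 162.3], 6), ([412.2, 207.1], 12), ([361.1, 226.8], 12), ([269.9, 243.7], 51), ([203.4, 280.9], 22), ([244.6, 292.0], 23)]
```

jog_arm(series=[[-0.08,-0.2,0,0,0,0,0],[-0.2,-0.42,0,0,0,0,0],[-0.3,-0.65,0,0,0,0,0],[-0.36,-0.77,0,0,0,0,0]])

```text
clock: 13.75
eef_pos: [509.3, 17.3, 156.0]
eef_rot: [-3.142, 0.003, 0.101]
wrist_force: [0.6, 0.2, 0.5]
finger_gap: 94.2
finger_force: 0.0
```

jog_arm(series=[[-0.1,-0.2,0,0,0,0,0],[-0.2,-0.4,0,0,0,0,0],[-0.3,-0.6,0,0,0,0,0],[-0.36,-0.77,0,0,0,0,0]])

```text
clock: 14.08
eef_pos: [466.1, -74.2, 156.2]
eef_rot: [-3.141, 0.003, 0.102]
wrist_force: [0.1, -0.8, 0.4]
finger_gap: 94.3
finger_force: 0.0
```

jog_arm(series=[[-0.1,-0.2,0,0,0,0,0],[-0.2,-0.4,-0.1,0,0,0,0],[-0.3,-0.6,-0.2,0,0,0,0],[-0.36,-0.775,-0.3,0,0,0,0],[-0.36,-0.775,-0.3,0,0,0,0],[-0.36,-0.775,-0.3,0,0,0,0],[-0.36,-0.775,-0.3,0,0,0,0]])

```text
clock: 14.67
eef_pos: [424.6, -165.7, 121.1]
eef_rot: [-3.141, 0.001, 0.102]
wrist_force: [-0.4, -0.2, -0.5]
finger_gap: 93.8
finger_force: 0.0
```

```bash
python3 - <<'E'
from h import *
np.set_printoptions(precision=2,suppress=True)
w=cam('wrist');s=w['s'];print(s['clock'],s['eef_pos'],s['eef_rot'],s['finger_gap'])
for p,n in reds(w['frame']): print(p,n,watz(w,p,36)[:2])
E
```

```text
14.6667 [ 424.61 -165.73  121.11] [-3.14  0.    0.1 ] 93.8092895438986
[105.6, 29.4] 622 [578.18  -1.86]
[275.6, 218.5] 174 [ 425.05 -166.75]
[514.1, 222.1] 80 [ 444.51 -406.27]
```

jog_arm(series=[[0,0,-0.2,0,0,0,0],[0,0,-0.45,0,0,0,0],[0,0,-0.7,0,0,0,0],[0,0,-0.885,0,0,0,0],[0,0,-0.885,0,0,0,0.3],[0,0,-0.885,0,0,0,0.7],[0,0,-0.885,0,0,0,1],[0,0,-0.885,0,0,0,1]])

```text
clock: 15.38
eef_pos: [425.6, -166.3, 16.8]
eef_rot: [3.14, -0.002, 0.103]
wrist_force: [-0.5, -0.3, -0.4]
finger_gap: 70.7
finger_force: 0.0
```

jog_arm(series=[[0,0,0,0,0,0,1],[0,0,0,0,0,0,1],[0,0,0,0,0,0,1],[0,0,0,0,0,0,1]])

```text
clock: 15.72
eef_pos: [425.0, -166.3, 16.0]
eef_rot: [3.141, -0.001, 0.102]
wrist_force: [-1.2, 1.5, 7.6]
finger_gap: 53.6
finger_force: 40.0
```

jog_arm(series=[[0,0,0.15,0,0,0,1],[0,0,0.4,0,0,0,1],[0,0,0.7,0,0,0,1],[0,0,1,0,0,0,1],[0,0,1,0,0,0,1]])

```text
clock: 16.13
eef_pos: [426.9, -167.3, 141.4]
eef_rot: [3.137, -0.008, 0.102]
wrist_force: [0.9, -0.9, -1.3]
finger_gap: 53.4
finger_force: 40.0
```

jog_arm(series=[[0.02,0.12,0,0,0,0,1],[0.06,0.32,0,0,0,0,1],[0.1,0.55,0,0,0,0,1],[0.13,0.75,0,0,0,0,1]])

```text
clock: 16.47
eef_pos: [440.0, -75.0, 134.7]
eef_rot: [-3.141, 0.0, 0.101]
wrist_force: [1.2, -1.1, -1.4]
finger_gap: 53.5
finger_force: 40.0
```

jog_arm(series=[[0.03,0.2,0,0,0,0,1],[0.06,0.4,0,0,0,0,1],[0.1,0.58,0,0,0,0,1],[0.13,0.75,0,0,0,0,1]])

```text
clock: 16.8
eef_pos: [455.7, 15.1, 134.7]
eef_rot: [-3.141, 0.001, 0.102]
wrist_force: [0.1, -0.4, -1.2]
finger_gap: 53.8
finger_force: 40.0
```

jog_arm(series=[[0.03,0.2,0,0,0,0,1],[0.06,0.4,0,0,0,0,1],[0.1,0.58,0,0,0,0,1],[0.12,0.71,0,0,0,0,1],[0.125,0.745,0,0,0,0,1],[0.125,0.745,0,0,0,0,1],[0.125,0.745,0,0,0,0,1]])

```text
clock: 17.38
eef_pos: [470.5, 102.7, 134.8]
eef_rot: [3.141, 0.001, 0.102]
wrist_force: [-1.1, -0.2, -1.3]
finger_gap: 53.2
finger_force: 40.0
```

```bash
python3 - <<'E'
from h import *
np.set_printoptions(precision=2,suppress=True)
w=cam('wrist');s=w['s'];print(s['clock'],s['eef_pos'],s['eef_rot'],s['finger_gap'],s['finger_force'])
for p,n in reds(w['frame']): print(p,n,watz(w,p,156)[:2],watz(w,p,70)[:2])
E
```

```text
17.3833 [470.52 102.73 134.79] [3.14 0.   0.1 ] 53.16264200495452 39.99936640262604
[274.9, 6.2] 201 [600.75 115.37] [636.29 119.25]
[438.4, 119.7] 471 [557.49  29.06] [568.29 -16.41]
[302.9, 143.1] 239 [535.91  95.7 ] [534.38  88.33]
[275.8, 272.1] 475 [471.13 101.54] [432.55  97.51]
```

jog_arm(series=[[-0.03,0,-0.15,0,0,0,1],[-0.05,-0.005,-0.35,0,0,0,1],[-0.05,-0.005,-0.55,0,0,0,1],[-0.05,-0.005,-0.65,0,0,0,1],[-0.05,-0.005,-0.69,0,0,0,1],[-0.05,-0.005,-0.7,0,0,0,1],[-0.05,-0.005,-0.71,0,0,0,1],[-0.05,-0.005,-0.71,0,0,0,1]])

```text
clock: 18.1
eef_pos: [465.3, 102.4, 50.7]
eef_rot: [-3.142, -0.001, 0.102]
wrist_force: [0.1, -0.4, -1.9]
finger_gap: 53.6
finger_force: 40.0
```

jog_arm(series=[[0,0,0,0,0,0,1],[0,0,0,0,0,0,0.23],[0,0,0,0,0,0,0.23],[0,0,0,0,0,0,0.23],[0,0,0,0,0,0,0.23]])

```text
clock: 18.52
eef_pos: [465.0, 102.7, 50.3]
eef_rot: [-3.142, -0.001, 0.102]
wrist_force: [-0.4, -0.2, 0.1]
finger_gap: 72.0
finger_force: 0.0
```

jog_arm(series=[[0,0,0.08,0,0,0,0.23],[0,0,0.3,0,0,0,0.23],[0,0,0.6,0,0,0,0.23],[0,0,0.95,0,0,0,0.1],[0,0,0.95,0,0,0,0]])

```text
clock: 18.93
eef_pos: [467.5, 103.1, 171.7]
eef_rot: [-3.141, -0.011, 0.102]
wrist_force: [0.7, 0.9, 1.2]
finger_gap: 82.5
finger_force: 0.0
```

jog_arm(series=[[0,-0.2,0,0,0,0,0],[0,-0.5,0,0,0,0,0],[0,-0.8,0,0,0,0,0],[0,-1,0,0,0,0,0],[0,-1,0,0,0,0,0]])

```text
clock: 19.35
eef_pos: [464.8, -20.6, 164.7]
eef_rot: [3.141, -0.001, 0.099]
wrist_force: [1.0, 0.0, 0.0]
finger_gap: 94.0
finger_force: 0.0
```

jog_arm(series=[[0,-0.2,0,0,0,0,0],[0,-0.5,0,0,0,0,0],[0,-0.8,0,0,0,0,0],[0,-1,0,0,0,0,0],[0,-1,0,0,0,0,0]])

```text
clock: 19.77
eef_pos: [464.8, -140.4, 164.5]
eef_rot: [3.141, -0.001, 0.099]
wrist_force: [-0.1, -0.8, 0.1]
finger_gap: 94.0
finger_force: 0.0
```

```bash
python3 - <<'E'
from h import *
np.set_printoptions(precision=2,suppress=True)
a=cam('side');b=cam('top');s=b['s'];print(s['clock'],s['eef_pos'],s['eef_rot'],s['finger_gap'])
ra,rb=reds(a['frame']),reds(b['frame']);print(ra,rb)
x=cv2.resize(b['frame'][130:310,50:330,::-1],(400,257),interpolation=cv2.INTER_CUBIC);y=cv2.resize(a['frame'][220:410,90:350,::-1],(800,585),interpolation=cv2.INTER_CUBIC)
cv2.imwrite('pics/s2.png',y);cv2.imwrite('pics/t2.png',x)
E
```

```text
19.8167 [ 464.79 -138.63  164.34] [ 3.14 -0.    0.1 ] 93.95299659791401
[([535.5, 89.0], 126), ([384.5, 162.3], 6), ([412.2, 207.1], 12), ([269.8, 243.7], 50), ([203.4, 280.9], 22), ([260.4, 286.7], 22), ([292.5, 305.0], 26)] [([187.5, 181.2], 13), ([253.6, 212.5], 85), ([201.5, 229.3], 14), ([194.9, 262.6], 17), ([436.5, 270.1], 15), ([374.5, 320.2], 18)]
```

View pics/s2.png

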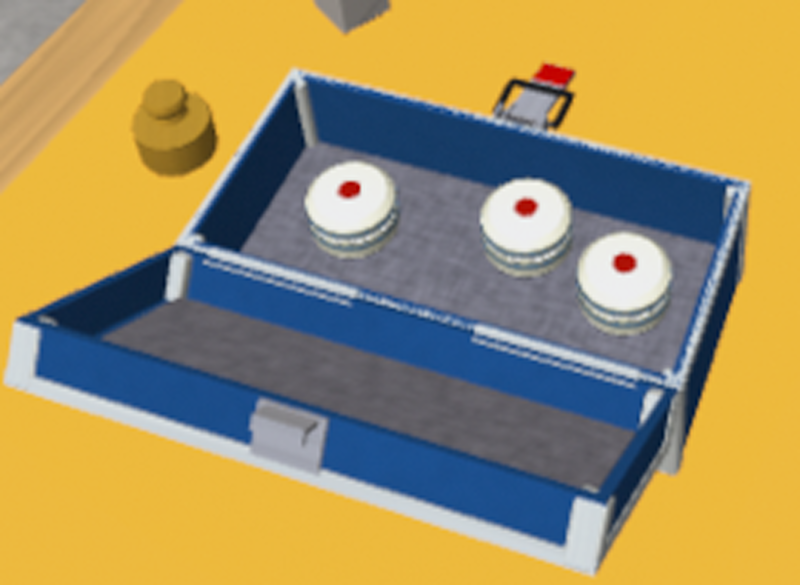

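The three pots stand upright in the case, with dots at (348,189), (525,207) and (624,262). The lid is still fully back. Next I go over the case to get behind the lid.

jog_arm(series=[[0,0.2,0.15,0,0,0,1],[0,0.5,0.3,0,0,0,1],[0,0.75,0.5,0,0,0,1],[0,1,0.5,0,0,0,1]])

```text
clock: 20.2
eef_pos: [465.7, -14.8, 228.3]
eef_rot: [3.141, -0.006, 0.103]
wrist_force: [0.1, -1.0, 0.6]
finger_gap: 70.9
finger_force: 0.0
```

jog_arm(series=[[0.02,0.25,0.05,0,0,0,1],[0.04,0.5,0.1,0,0,0,1],[0.07,0.75,0.1,0,0,0,1],[0.1,1,0.1,0,0,0,1]])

```text
clock: 20.53
eef_pos: [476.2, 105.6, 236.8]
eef_rot: [-3.141, -0.001, 0.104]
wrist_force: [0.3, -0.6, -0.8]
finger_gap: 43.9
finger_force: 0.0
```

jog_arm(series=[[0.02,0.25,0,0,0,0,1],[0.04,0.5,0,0,0,0,1],[0.07,0.75,0,0,0,0,1],[0.1,1,0,0,0,0,1]])

```text
clock: 20.87
eef_pos: [487.8, 225.6, 236.4]
eef_rot: [-3.141, -0.0, 0.104]
wrist_force: [0.4, -0.5, 0.5]
finger_gap: 17.6
finger_force: 0.0
```

jog_arm(series=[[0,0.25,0,0,0,0,1],[0,0.5,0,0,0,0,1],[0,0.75,0,0,0,0,1],[0,1,0,0,0,0,1],[0,1,0,0,0,0,1],[0,1,0,0,0,0,1]])

```text
clock: 21.37
eef_pos: [487.3, 344.8, 235.8]
eef_rot: [3.141, 0.001, 0.106]
wrist_force: [-0.5, -0.9, 0.1]
finger_gap: 0.5
finger_force: 0.0
```

jog_arm(series=[[0,0.1,0,0,0,0,1],[0,0.1,-0.2,0,0,0,1],[0,0.1,-0.45,0,0,0,1],[0,0.1,-0.7,0,0,0,1],[0,0.1,-0.81,0,0,0,1],[0,0.1,-0.81,0,0,0,1],[0,0.1,-0.81,0,0,0,1],[0,0.1,-0.81,0,0,0,1]])

```text
clock: 22.03
eef_pos: [489.4, 355.0, 140.6]
eef_rot: [-3.141, -0.002, 0.102]
wrist_force: [0.6, -0.5, 0.7]
finger_gap: 0.3
finger_force: 0.0
```

```bash
python3 - <<'E'
from h import *
np.set_printoptions(precision=2,suppress=True)
s=manip.read_state();print(s['clock'],s['eef_pos'],s['joints'],s['wrist_force'])
R=np.array([[.9948,-.1023],[.1023,.9948]]); print(R.T@(s['eef_pos'][:2]-[553.5,119.5]))
a=cam('side');b=cam('top')
cv2.imwrite('pics/st3.png',np.vstack([cv2.resize(a['frame'][200:,40:360,::-1],(430,296)),cv2.resize(b['frame'][110:310,:290,::-1],(430,296))]))
E
```

```text
22.0333 [489.39 354.98 140.57] [0.57 0.48 1.44 0.   1.21 2.04] [ 0.62 -0.53  0.67]
[-39.69 240.81]
```

View pics/st3.png

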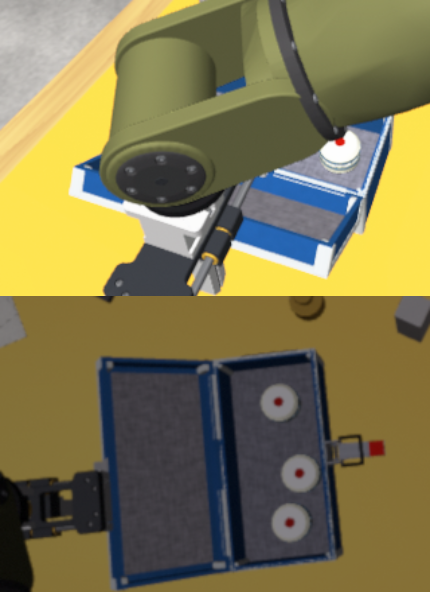

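The top crop shows the closed fingers just behind the middle of the lid's outer edge at about (100,500), and all three pots in the case.

jog_arm(series=[[0.01,-0.1,0,0,0,0,1],[0.02,-0.17,0,0,0,0,1],[0.02,-0.24,0.07,0,0,0,1],[0.03,-0.32,0.2,0,0,0,1],[0.04,-0.4,0.31,0,0,0,1],[0.05,-0.48,0.39,0,0,0,1],[0.06,-0.58,0.47,0,0,0,1]])

```text
clock: 22.72
eef_pos: [496.4, 285.4, 197.6]
eef_rot: [-3.138, -0.003, 0.102]
wrist_force: [-0.9, 8.0, 6.5]
finger_gap: 0.2
finger_force: 4.0
```

```bash
python3 - <<'E'
from h import *
np.set_printoptions(precision=2,suppress=True)
s=manip.read_state();print(s['clock'],s['eef_pos'],s['wrist_force'])
b=cam('top')
cv2.imwrite('pics/t4.png',cv2.resize(b['frame'][110:310,:290,::-1],(430,296)))
E
```

```text
22.7167 [496.42 285.42 197.6 ] [-0.9   7.96  6.48]
```

View pics/t4.png

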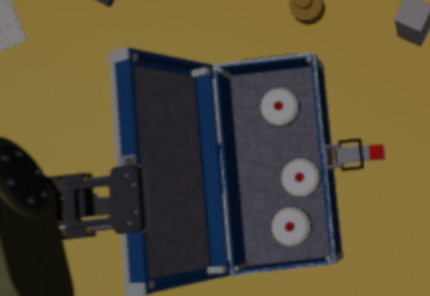

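The top crop shows the lid rising in front of the fingers; its outer edge has moved in to x≈120.

jog_arm(series=[[0.01,-0.09,0.06,0,0,0,1],[0.02,-0.2,0.12,0,0,0,1],[0.03,-0.31,0.16,0,0,0,1],[0.045,-0.45,0.21,0,0,0,1],[0.06,-0.58,0.23,0,0,0,1],[0.07,-0.7,0.235,0,0,0,1],[0.085,-0.83,0.235,0,0,0,1],[0.1,-0.95,0.235,0,0,0,1]])

```text
clock: 23.43
eef_pos: [507.8, 169.2, 223.4]
eef_rot: [3.141, 0.0, 0.101]
wrist_force: [-1.4, 0.6, -0.5]
finger_gap: 0.4
finger_force: 0.4
```

jog_arm(series=[[0.01,-0.1,0,0,0,0,1],[0.02,-0.2,0,0,0,0,1],[0.03,-0.25,0,0,0,0,1],[0.03,-0.25,0,0,0,0,1],[0.03,-0.25,0,0,0,0,1],[0.03,-0.25,0,0,0,0,1],[0.03,-0.25,0,0,0,0,1],[0.03,-0.25,0,0,0,0,1]])

```text
clock: 24.1
eef_pos: [511.5, 141.5, 223.3]
eef_rot: [-3.142, 0.0, 0.103]
wrist_force: [0.2, 0.4, -0.1]
finger_gap: 0.8
finger_force: 0.0
```

jog_arm(series=[[0,0,0.1,0,0,0,1],[0,0,0.2,0,0,0,1],[0,0,0.2,0,0,0,1],[0,0,0.2,0,0,0,1],[0,0,0.2,0,0,0,1],[0,0,0.2,0,0,0,1],[0,0,0.2,0,0,0,1],[0,0,0.2,0,0,0,1]])

```text
clock: 24.77
eef_pos: [511.5, 141.0, 247.0]
eef_rot: [3.142, 0.001, 0.102]
wrist_force: [0.8, 0.3, -0.0]
finger_gap: 0.4
finger_force: 0.0
```

```bash
python3 - <<'E'
from h import *
np.set_printoptions(precision=2,suppress=True)
b=cam('top');a=cam('side');s=a['s'];print(s['clock'],s['eef_pos'],s['wrist_force'])
cv2.imwrite('pics/t5.png',np.vstack([cv2.resize(a['frame'][200:,40:360,::-1],(430,296)),cv2.resize(b['frame'][110:310,:290,::-1],(430,296))]))
E
```

```text
24.8167 [511.55 141.01 247.08] [ 0.1  -0.04  0.22]
```

View pics/t5.png

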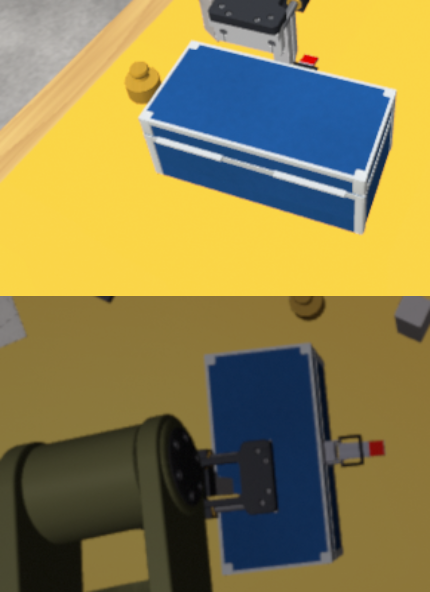

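The lid is shut: the side crop shows the closed blue case, and the lever's red tip is at (310,60). Next I turn the gripper 90° and measure the lever from above.

jog_arm(series=[[0.05,-0.2,0,0,0,0.06,0.5],[0.1,-0.4,0,0,0,0.13,0.5],[0.15,-0.55,0,0,0,0.2,0.5],[0.2,-0.7,0,0,0,0.27,0.5],[0.24,-0.7,0,0,0,0.34,0.5],[0.24,-0.7,0,0,0,0.41,0.5],[0.24,-0.7,0,0,0,0.48,0.5],[0.24,-0.7,0,0,0,0.5,0.5]], grip_force=12)

```text
clock: 25.53
eef_pos: [540.5, 56.9, 247.2]
eef_rot: [-3.141, 0.0, 0.894]
wrist_force: [-0.6, 0.1, -1.3]
finger_gap: 46.2
finger_force: 0.0
```

jog_arm(series=[[0.05,-0.2,0,0,0,0.06,0.5],[0.1,-0.4,0,0,0,0.13,0.5],[0.15,-0.55,0,0,0,0.2,0.5],[0.2,-0.67,0,0,0,0.27,0.5],[0.24,-0.67,-0.1,0,0,0.34,0.5],[0.24,-0.67,-0.2,0,0,0.41,0.5],[0.24,-0.67,-0.3,0,0,0.48,0.5],[0.24,-0.67,-0.4,0,0,0.5,0.5]])

```text
clock: 26.2
eef_pos: [569.2, -23.5, 198.7]
eef_rot: [-3.141, -0.0, 1.679]
wrist_force: [1.2, 1.0, -0.2]
finger_gap: 47.3
finger_force: 0.0
```

jog_arm(series=[[0,0,0,0,0,0,0.5],[0,0,0,0,0,0,0.5],[0,0,0,0,0,0,0.5]])

```text
clock: 26.45
eef_pos: [569.5, -23.4, 200.2]
eef_rot: [3.141, 0.0, 1.671]
wrist_force: [0.2, 0.2, 0.2]
finger_gap: 47.2
finger_force: 0.0
```

```bash
python3 - <<'E'
from h import *
np.set_printoptions(precision=2,suppress=True)
w=cam('wrist');a=cam('side');b=cam('top');s=w['s'];print(s['clock'],s['eef_pos'],s['eef_rot'],s['joints'],s['finger_gap'])
for p,n in reds(w['frame']): print(p,n,watz(w,p,63)[:2],watz(w,p,78)[:2])
print(reds(a['frame']),reds(b['frame']))
cv2.imwrite('pics/w6.png',cv2.resize(w['frame'][:,:,::-1],(800,600)))
E
```

```text
26.45 [569.5  -23.38 200.2 ] [3.14 0.   1.67] [-0.11  0.35  1.48 -0.    1.31 -0.21] 47.16190109898099
[274.5, 199.0] 418 [569.18 -19.53] [568.92 -16.52]
[([384.5, 162.3], 6), ([412.2, 207.1], 12), ([269.9, 243.7], 51)] [([436.5, 270.1], 15), ([374.4, 320.2], 19)]
```

View pics/w6.png

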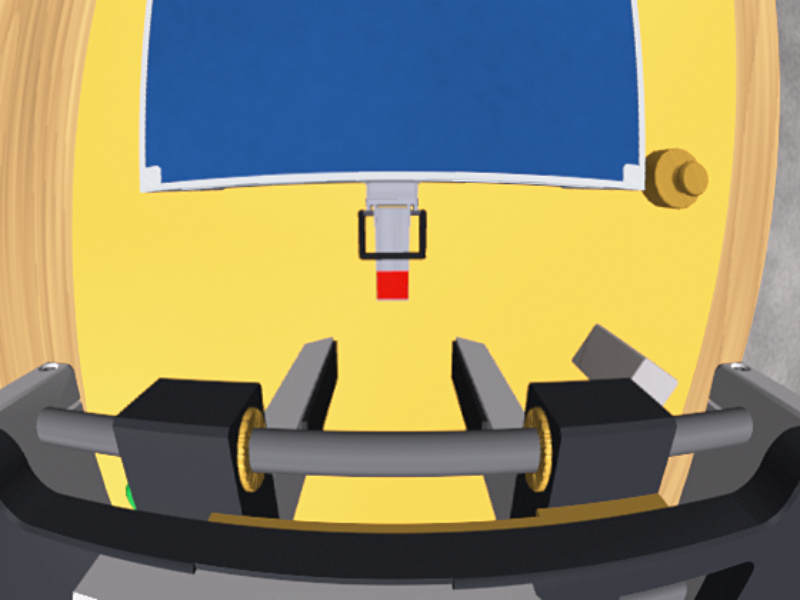

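The wrist view shows the lid shut with its front corners at about (143,190) and (643,188). The lever is at (393,240) with its red end at (393,285), and the bail is folded around the handle at (393,235).

```bash
python3 - <<'E'
from h import *
np.set_printoptions(precision=2,suppress=True)
w=cam('wrist');R=np.array([[.9948,-.1023],[.1023,.9948]])
g=lambda p,z:R.T@(watz(w,np.array(p)*.7,z)[:2]-[553.5,119.5])
for n,p,z in [('L',(143,190),124),('R',(643,188),124),('mid',(393,180),124),('redL',(376,285),63),('redR',(409,285),63),('red top',(393,272),66),('red end',(393,299),62),('bar',(393,256),76),('barL',(359,235),78),('barR',(427,235),78)]: print(n,g(p,z))
E
```

```text
L [-144.06  -70.18]
R [148.08 -69.21]
mid [  2.08 -71.34]
redL [  -9.54 -140.41]
redR [  12.86 -140.43]
red top [   2.01 -130.95]
red end [   1.99 -150.41]
bar [   2.03 -118.77]
barL [ -19.53 -104.94]
barR [  23.6  -104.97]
```

jog_arm(series=[[0.005,0,-0.2,0,0,0,0.5],[0.005,0,-0.5,0,0,0,0.5],[0.005,0,-0.8,0,0,0,0.5],[0.005,0,-1,0,0,0,0.5],[0.005,0,-1,0,0,0,0.5]])

```text
clock: 27.07
eef_pos: [567.5, -23.2, 74.9]
eef_rot: [-3.134, -0.001, 1.672]
wrist_force: [-0.1, 0.1, -1.2]
finger_gap: 47.1
finger_force: 0.0
```

jog_arm(series=[[0,0,-0.12,0,0,0,0.5],[0,0,-0.24,0,0,0,0.5],[0,0,-0.24,0,0,0,0.5],[0,0,-0.24,0,0,0,0.7],[0,0,-0.24,0,0,0,0.85],[0,0,-0.24,0,0,0,1],[0,0,-0.24,0,0,0,1],[0,0,-0.24,0,0,0,1]])

```text
clock: 27.73
eef_pos: [568.8, -23.4, 50.8]
eef_rot: [-3.139, -0.0, 1.673]
wrist_force: [-5.5, -0.3, 0.4]
finger_gap: 21.7
finger_force: 12.0
```

jog_arm(series=[[0,0,0,0,0,0,1],[0,0,0,0,0,0,1],[0,0,0,0,0,0,1]])

```text
clock: 27.98
eef_pos: [568.9, -23.4, 50.7]
eef_rot: [-3.139, -0.0, 1.673]
wrist_force: [-7.4, -1.0, 1.7]
finger_gap: 21.3
finger_force: 12.0
```

```bash
python3 - <<'E'
from h import *
np.set_printoptions(precision=2,suppress=True)
s=manip.read_state();print(s['clock'],s['eef_pos'],s['eef_rot'],s['wrist_force'],s['finger_gap'],s['finger_force'])
E
```

```text
27.9833 [568.88 -23.38  50.66] [-3.14 -0.    1.67] [-7.42 -0.98  1.67] 21.32661110134696 11.98258638381958
```

jog_arm(series=[[-0.012,-0.01,0.045,0,0,0,1],[-0.01,-0.016,0.095,0,0,0,1],[-0.011,-0.013,0.197,0,0,0,1],[-0.013,0.01,0.295,0,0,0,1],[-0.013,0.01,0.295,0,0,0,1]])

```text
clock: 28.4
eef_pos: [568.6, -22.0, 89.0]
eef_rot: [3.14, 0.001, 1.673]
wrist_force: [-5.0, -5.7, 1.7]
finger_gap: 21.8
finger_force: 12.0
```

```bash
python3 - <<'E'
from h import *
np.set_printoptions(precision=2,suppress=True)
w=cam('wrist');b=cam('top');a=cam('side');s=w['s'];print(s['clock'],s['eef_pos'],s['eef_rot'],s['wrist_force'],s['moment'],s['finger_gap'],s['finger_force'])
print(reds(w['frame']))
cv2.imwrite('pics/w7.png',np.hstack([cv2.resize(w['frame'][90:330,140:420,::-1],(560,480)),cv2.resize(a['frame'][190:310,210:270+60,::-1],(240,240)).repeat(2,0)]))
E
```

```text
28.4 [568.61 -21.97  89.02] [3.14 0.   1.67] [-4.97 -5.71  1.67] [-1.15  0.81 -0.02] 21.816447494450774 12.007070034742355
[([274.5, 252.7], 1576)]
```

View pics/w7.png

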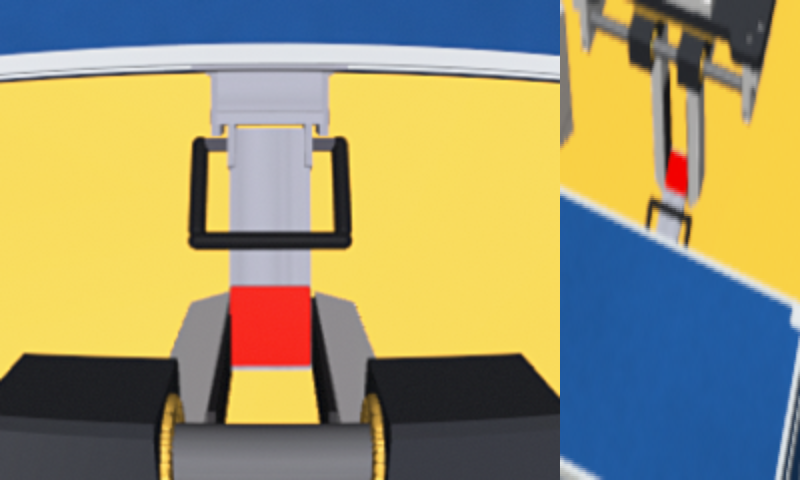

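The wrist crop shows the fingers gripping the red end at (270,325). The bail is still folded with its bar at (270,240), and the lever is rising.

jog_arm(series=[[-0.005,0.01,0.047,0,0,0,1],[-0.007,0.033,0.093,0,0,0,1],[-0.01,0.062,0.135,0,0,0,1],[-0.013,0.093,0.174,0,0,0,1],[-0.017,0.129,0.211,0,0,0,1],[-0.019,0.15,0.228,0,0,0,1],[-0.019,0.15,0.228,0,0,0,1],[-0.019,0.15,0.228,0,0,0,1]])

```text
clock: 29.22
eef_pos: [566.3, -4.1, 113.9]
eef_rot: [3.141, 0.0, 1.673]
wrist_force: [-0.1, -3.4, 6.1]
finger_gap: 21.8
finger_force: 12.0
```

```bash
python3 - <<'E'
from h import *
np.set_printoptions(precision=2,suppress=True)
w=cam('wrist');a=cam('side');s=w['s'];print(s['clock'],s['eef_pos'],s['eef_rot'],s['wrist_force'],s['moment'],s['finger_gap'],s['finger_force'])
print(reds(w['frame']))
cv2.imwrite('pics/w8.png',np.hstack([cv2.resize(w['frame'][90:330,140:420,::-1],(560,480)),cv2.resize(a['frame'][190:310,210:270,::-1],(240,480))]))
E
```

```text
29.2167 [566.26  -4.11 113.86] [3.14 0.   1.67] [-0.11 -3.36  6.1 ] [-0.81 -0.16  0.01] 21.77810620596584 12.00224831700325
[([275.8, 258.1], 1418)]
```

View pics/w8.png

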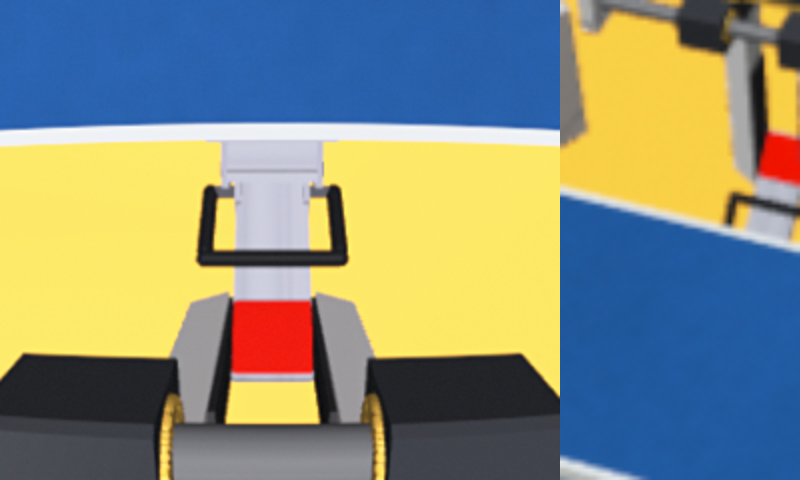

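The lever is at its upper stop. The wrist crop shows the bail folded with its bar at (272,258), and the handle still in the fingers.

jog_arm(series=[[0,0,0,0,0,0,0.7],[0,0,0,0,0,0,0.7],[0,0,-0.025,0,0,0,0.7],[0,0,-0.025,0,0,0,0.7]])

```text
clock: 29.65
eef_pos: [565.6, -4.0, 109.4]
eef_rot: [-3.14, -0.001, 1.673]
wrist_force: [0.4, -0.0, 0.4]
finger_gap: 28.5
finger_force: 0.0
```

jog_arm(series=[[-0.004,0.04,0,0,0,0,0.7],[-0.008,0.08,0,0,0,0,0.7],[-0.012,0.12,0,0,0,0,0.7],[-0.016,0.16,0,0,0,0,0.7],[-0.02,0.2,0,0,0,0,0.7],[-0.024,0.23,0,0,0,0,0.7],[-0.026,0.25,0,0,0,0,0.7],[-0.026,0.25,0,0,0,0,0.7]])

```text
clock: 30.32
eef_pos: [562.8, 26.4, 110.4]
eef_rot: [3.142, -0.0, 1.673]
wrist_force: [0.3, -0.6, 0.5]
finger_gap: 28.3
finger_force: 0.0
```

jog_arm(series=[[0,0,0,0,0,0,0.7],[0,0,0,0,0,0,0.7],[0,0,0,0,0,0,0.7],[0,0,0,0,0,0,0.7]])

```text
clock: 30.65
eef_pos: [562.9, 25.7, 110.3]
eef_rot: [-3.142, 0.0, 1.673]
wrist_force: [0.5, -0.9, 0.9]
finger_gap: 28.0
finger_force: 0.0
```

```bash
python3 - <<'E'
from h import *
np.set_printoptions(precision=2,suppress=True)
w=cam('wrist');a=cam('side');s=w['s'];print(s['clock'],s['eef_pos'],s['eef_rot'],s['wrist_force'],s['moment'],s['finger_gap'],s['finger_force'])
print(reds(w['frame']))
cv2.imwrite('pics/w9.png',np.hstack([cv2.resize(w['frame'][90:330,140:420,::-1],(560,480)),cv2.resize(a['frame'][190:310,210:270,::-1],(240,480))]))
E
```

```text
30.65 [562.89  25.65 110.34] [-3.14  0.    1.67] [ 0.54 -0.88  0.87] [-0.02 -0.09 -0.05] 27.955931201863716 0.0
[([276.1, 296.0], 405)]
```

View pics/w9.png

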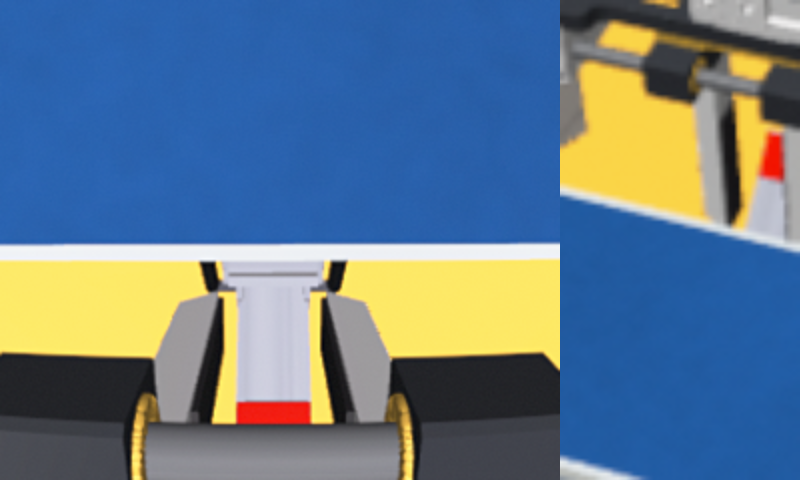

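The wrist crop shows the bail flipped over: its arms now run from the hinge towards the lid at (208,275) and (340,275). I go back out, regrip the end and lower the lever.

jog_arm(series=[[0.006,-0.06,0,0,0,0,0.7],[0.014,-0.14,0.01,0,0,0,0.7],[0.02,-0.2,0.02,0,0,0,0.7],[0.026,-0.25,0.025,0,0,0,0.7],[0.026,-0.25,0.025,0,0,0,0.8],[0.026,-0.25,0.025,0,0,0,1],[0.026,-0.25,0.025,0,0,0,1],[0.026,-0.25,0.025,0,0,0,1]])

```text
clock: 31.42
eef_pos: [566.3, -4.7, 113.9]
eef_rot: [3.141, 0.001, 1.673]
wrist_force: [0.4, -6.5, 4.9]
finger_gap: 22.3
finger_force: 12.0
```

jog_arm(series=[[0,0,0,0,0,0,1],[0.002,-0.025,-0.025,0,0,0,1],[0.005,-0.05,-0.05,0,0,0,1],[0.008,-0.085,-0.09,0,0,0,1],[0.011,-0.11,-0.13,0,0,0,1],[0.014,-0.135,-0.18,0,0,0,1],[0.016,-0.152,-0.224,0,0,0,1],[0.016,-0.152,-0.224,0,0,0,1]])

```text
clock: 32.08
eef_pos: [567.9, -22.8, 85.2]
eef_rot: [-3.141, -0.0, 1.672]
wrist_force: [5.4, 2.7, 0.6]
finger_gap: 21.6
finger_force: 12.0
```

```bash
python3 - <<'E'
from h import *
np.set_printoptions(precision=2,suppress=True)
w=cam('wrist');s=w['s'];print(s['clock'],s['eef_pos'],s['eef_rot'],s['wrist_force'],s['moment'],s['finger_gap'],s['finger_force'])
cv2.imwrite('pics/w10.png',cv2.resize(w['frame'][90:330,140:420,::-1],(700,600)))
E
```

```text
32.0833 [567.87 -22.77  85.18] [-3.14 -0.    1.67] [5.42 2.69 0.63] [ 0.39 -0.97 -0.  ] 21.645041060150316 11.998694837093353
```

View pics/w10.png

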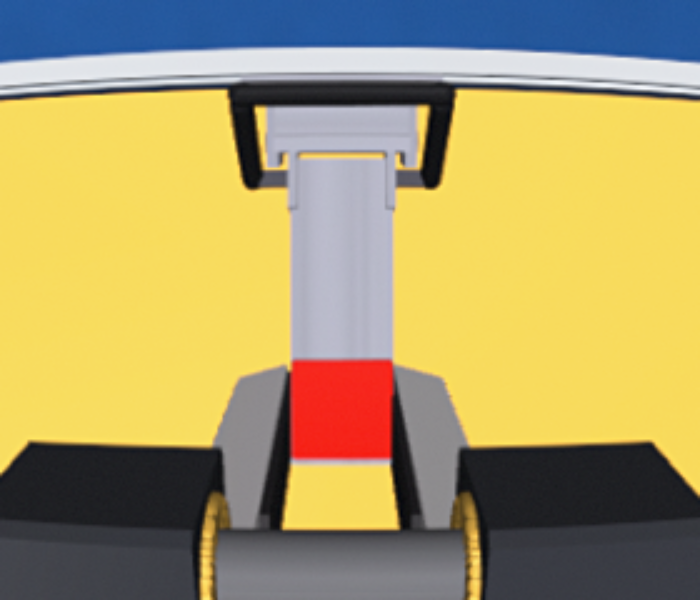

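The wrist crop shows the bail's bar at (343,95) lying against the lid's face, just above and behind the keeper. I lower the lever further.

jog_arm(series=[[0.001,-0.012,-0.05,0,0,0,1],[0.002,-0.023,-0.098,0,0,0,1],[0.002,-0.025,-0.15,0,0,0,1],[0.002,-0.025,-0.2,0,0,0,1],[0.001,-0.02,-0.25,0,0,0,1],[0.001,-0.01,-0.29,0,0,0,1],[0,-0.003,-0.324,0,0,0,1],[0,-0.003,-0.324,0,0,0,1]])

```text
clock: 32.8
eef_pos: [567.8, -22.6, 46.8]
eef_rot: [-3.141, -0.0, 1.673]
wrist_force: [4.3, 0.7, 0.7]
finger_gap: 22.0
finger_force: 12.0
```

jog_arm(series=[[0,0,0,0,0,0,1],[0,0,0,0,0,0,1],[0,0,0,0,0,0,1],[0,0,0,0,0,0,1]])

```text
clock: 33.13
eef_pos: [567.9, -22.9, 47.7]
eef_rot: [3.141, 0.0, 1.673]
wrist_force: [3.8, 0.2, 1.0]
finger_gap: 21.8
finger_force: 12.0
```

```bash
python3 - <<'E'
from h import *
np.set_printoptions(precision=2,suppress=True)
w=cam('wrist');s=w['s'];print(s['clock'],s['eef_pos'],s['eef_rot'],s['wrist_force'],s['moment'],s['finger_gap'],s['finger_force'])
cv2.imwrite('pics/w11.png',cv2.resize(w['frame'][60:210,190:365,::-1],(700,600),interpolation=cv2.INTER_CUBIC))
E
```

```text
33.1333 [567.94 -22.9   47.7 ] [3.14 0.   1.67] [3.85 0.22 0.98] [-0.08 -0.75 -0.02] 21.756330328054464 12.000139206647873
```

View pics/w11.png

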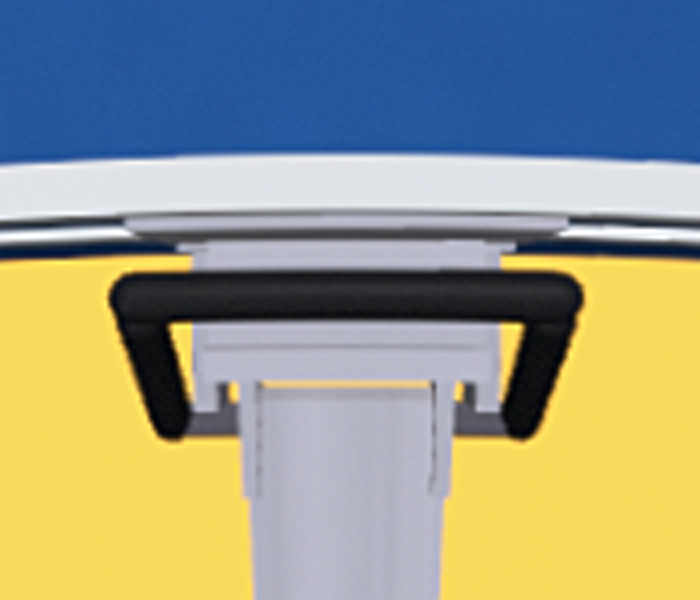

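```bash
python3 - <<'E'
from h import *
np.set_printoptions(precision=2,suppress=True)
w=cam('wrist');R=np.array([[.9948,-.1023],[.1023,.9948]])
g=lambda p,z:(R.T@(watz(w,np.array(p)/4+[190,60],z)[:2]-[555.4,120.2]))
print('bar',g((345,295),99.6),'bar wid',g((345,272),100)-g((345,320),100))
print('lid edge top',g((345,152),124),'face edge lower',g((345,215),124),g((345,230),97))
for y in(245,265,325,347,380): print(y,g((345,y),99),g((345,y),92))
E
```

```text
bar [ -0.89 -77.35] bar wid [-0.   4.4]
lid edge top [ -0.94 -66.88] face edge lower [ -0.94 -71.53] [ -0.89 -71.22]
245 [ -0.89 -72.72] [ -0.88 -72.43]
265 [ -0.89 -74.57] [ -0.88 -74.39]
325 [ -0.89 -80.12] [ -0.88 -80.27]
347 [ -0.89 -82.16] [ -0.88 -82.42]
380 [ -0.89 -85.22] [ -0.87 -85.66]
```

The bar measures 3 mm inside the keeper seat and in front of the lid's face, so it lies behind the lip. Next I release, close the fingers and press the lever from above and outside.

jog_arm(series=[[0,0,0,0,0,0,0.7],[0,0,0,0,0,0,0.7],[0,0,0.1,0,0,0,0.7],[0,0,0.25,0,0,0,0.7],[0,0,0.35,0,0,0,0.8],[0,0,0.35,0,0,0,1],[0,0,0.35,0,0,0,1],[0,0,0.35,0,0,0,1]])

```text
clock: 33.9
eef_pos: [567.5, -22.7, 89.1]
eef_rot: [-3.141, -0.0, 1.673]
wrist_force: [0.6, 0.3, -0.2]
finger_gap: 4.9
finger_force: 0.0
```

jog_arm(series=[[-0.003,0.03,0,0,0,0,1],[-0.007,0.066,0,0,0,0,1],[-0.007,0.066,0,0,0,0,1],[-0.007,0.066,0,0,0,0,1],[-0.007,0.066,0,0,0,0,1]])

```text
clock: 34.32
eef_pos: [567.0, -14.7, 89.4]
eef_rot: [-3.141, -0.0, 1.673]
wrist_force: [0.7, -0.6, 0.5]
finger_gap: 0.4
finger_force: 0.0
```

jog_arm(series=[[0,0,-0.08,0,0,0,1],[0,0,-0.15,0,0,0,1],[-0.001,0.015,-0.185,0,0,0,1],[-0.003,0.03,-0.219,0,0,0,1],[-0.005,0.05,-0.25,0,0,0,1],[-0.008,0.074,-0.281,0,0,0,1],[-0.008,0.074,-0.281,0,0,0,1]])

```text
clock: 34.9
eef_pos: [565.7, -5.4, 55.0]
eef_rot: [-3.14, -0.0, 1.673]
wrist_force: [-0.5, -1.1, 0.2]
finger_gap: 0.3
finger_force: 0.3
```

```bash
python3 - <<'E'
from h import *
np.set_printoptions(precision=2,suppress=True)
w=cam('wrist');s=w['s'];print(s['clock'],s['eef_pos'],s['eef_rot'],s['wrist_force'],s['moment'],s['finger_gap'],s['finger_force'])
R=np.array([[.9948,-.1023],[.1023,.9948]]);print(R.T@(s['eef_pos'][:2]-[555.4,120.2]))
cv2.imwrite('pics/w12.png',cv2.resize(w['frame'][60:240,170:380,::-1],(700,600),interpolation=cv2.INTER_CUBIC))
E
```

```text
34.9 [565.66  -5.43  55.  ] [-3.14 -0.    1.67] [-0.49 -1.15  0.19] [-0.14 -0.14 -0.08] 0.29428020080556005 0.2955201891018078
[  -2.65 -126.03]
```

jog_arm(series=[[-0.003,0.027,-0.025,0,0,0,1],[-0.005,0.054,-0.05,0,0,0,1],[-0.009,0.085,-0.07,0,0,0,1],[-0.012,0.119,-0.088,0,0,0,1],[-0.015,0.153,-0.103,0,0,0,1],[-0.017,0.17,-0.109,0,0,0,1],[-0.017,0.17,-0.109,0,0,0,1],[-0.017,0.17,-0.109,0,0,0,1]])

```text
clock: 35.62
eef_pos: [564.1, 14.6, 42.8]
eef_rot: [3.142, 0.0, 1.673]
wrist_force: [0.4, -0.0, -1.0]
finger_gap: 0.5
finger_force: 0.0
```

```bash
python3 - <<'E'
from h import *
np.set_printoptions(precision=2,suppress=True)
w=cam('wrist');s=w['s'];print(s['clock'],s['eef_pos'],s['wrist_force'],s['moment'])
R=np.array([[.9948,-.1023],[.1023,.9948]]);print(R.T@(s['eef_pos'][:2]-[555.4,120.2]))
a=cam('side');b=cam('top');print(reds(w['frame']),reds(a['frame']),reds(b['frame']))
E
```

```text
35.6167 [564.09  14.6   42.85] [ 0.4  -0.03 -1.  ] [-0.01 -0.04 -0.01]
[  -2.15 -105.94]
[] [([384.5, 162.3], 6), ([412.2, 207.1], 12)] [([436.5, 270.1], 15), ([374.4, 320.2], 19)]
```

jog_arm(series=[[0.02,-0.2,0,0,0,0,1],[0.05,-0.5,0,0,0,0,1],[0.08,-0.8,0,0,0,0,1],[0.1,-1,0,0,0,0,1],[0.1,-1,0.2,0,0,0,1],[0.1,-1,0.4,0,0,0,1]])

```text
clock: 36.27
eef_pos: [575.2, -107.2, 90.3]
eef_rot: [-3.139, -0.001, 1.67]
wrist_force: [0.7, -0.7, 0.3]
finger_gap: 0.6
finger_force: 0.0
```

jog_arm(series=[[0.02,-0.2,0,0,0,0,1],[0.05,-0.5,0,0,0,0,1],[0.07,-0.7,0,0,0,0,1],[0.07,-0.7,0,0,0,0,1],[0.07,-0.7,0,0,0,0,1],[0.07,-0.7,0,0,0,0,1]])

```text
clock: 36.77
eef_pos: [584.3, -189.1, 90.6]
eef_rot: [-3.141, -0.0, 1.673]
wrist_force: [0.1, 0.4, -0.2]
finger_gap: 0.6
finger_force: 0.0
```

```bash
python3 - <<'E'
from h import *
np.set_printoptions(precision=1,suppress=True)
w=cam('wrist');s=w['s'];print(s['clock'],s['eef_pos'],s['wrist_force'])
R=np.array([[.9948,-.1023],[.1023,.9948]])
W=lambda x,y,z: np.append(R@[x,y]+[555.4,120.2],z)
print(reds(w['frame']))
for th in (0,.1,.4,.8): # red face centre r=59, outer surface +2
    print(th,wproj(w,W(0,-85-59*np.sin(th)-2*np.cos(th),78-59*np.cos(th)+2*np.sin(th))))
im=w['frame'];print('bar pred seat',wproj(w,W(0,-80.5,99.6)),'ends',wproj(w,W(-22,-80.5,99.6)),wproj(w,W(22,-80.5,99.6)),'lid edge z124',wproj(w,W(0,-71,124)))
d=(im.max(2)<60).astype(np.uint8); n,l,st,ce=cv2.connectedComponentsWithStats(d)
for i in range(1,n):
    if 15<st[i,4]<3000: print(st[i],ce[i])
c=wproj(w,W(0,-80.5,99.6)).round().astype(int); print(im[max(c[1]-14,0):c[1]+15,c[0]].sum(1)); print(im[max(c[1]-14,0):c[1]+15,c[0]-24].sum(1))
E
```

```text
36.7667 [ 584.3 -189.1   90.6] [ 0.1  0.4 -0.2]
[]
0 [278.  -52.4]
0.1 [278.  -47.1]
0.4 [278.1 -33.2]
0.8 [278.3 -20.8]
bar pred seat [ 278.8 -122.3] ends [ 241.8 -121.3] [ 315.7 -121. ] lid edge z124 [ 279.1 -157.6]
[272 239   8  67 259] [275.6 274.3]
[ 53 259   5  21  41] [ 55.6 270.3]
[520 522 523 520 520 516 517 522 520 521 518 517 515 521 515 521 519 515
 518 519 514 516 518 519 517 518 520 519 516 516 516 517 514 514 513 515
 515 515 514 515 514 515 511 512 514 512 514 513 514 513 510 514 513 512
 513 514 512 510 513 513 511 508 512 509 513 511 511 508 511 510 513 510
 511 506 507 509 514 508 511 506 510 506 508 511 505 508 508 507 505 505
 503 503 504 506 508 507 505 502 506 507 505 505 506 504 503 507 505 505
 501 504 506 504 503 505 501 502 503 503 498 502 502 502 504 502 500 502
 501 502 501 501 501 501 500 501 501 500 500 497 498 502 501 496 497 500
 500 500 498 497 497 497 497 496 496 497 497 499 494 494 496 495 494 494
 498 497 498 497 495 496 495 496 495 494 493 494 495 496 491 492 496 494
 491 492 492 495 490 494 492 490 493 495 493 493 492 491 494 491 491 492
 487 49
[... 1031 characters left out ...]
4 504 503 502
 500 502 501 503 504 506 502 501 499 501 500 498 500 500 499 501 502 500
 498 499 499 503 506 499 499 500 496 496 500 498 497 497 499 495 498 497
 497 498 498 497 497 496 498 495 497 496 496 500 492 498 493 495 494 493
 496 494 496 490 496 493 494 492 497 493 492 495 490 493 496 493 492 489
 493 492 493 493 492 491 488 492 490 491 488 491 491 491 492 489 489 490
 492 491 488 489 493 496 446 367 335 336 335 335 336 336 343 335 338 344
 337 342 339 338 340 339 340 339 337 344 340 338 339 342 342 349 325 189
  70  66  71  76  76  75  74  65  70  79  67  76  74  68  80  67  76  78
  72  75  79  74  73  70  62  65  79  68  77  71  74  73  88 125 137 134
 136 140 139 128 144 153 149]
```

jog_arm(series=[[0,0.2,0.25,0,0,0,1],[0,0.4,0.5,0,0,0,1],[0,0.5,0.8,0,0,0,1],[0,0.5,1,0,0,0,1],[0,0.5,1,0,0,0,1]])

```text
clock: 37.23
eef_pos: [586.1, -128.1, 216.8]
eef_rot: [3.134, 0.003, 1.675]
wrist_force: [-0.1, -0.5, 1.0]
finger_gap: 0.5
finger_force: 0.0
```

jog_arm(series=[[0,0,0.25,0,0,0,1],[0,0,0.4,0,0,0,1],[0,0,0.4,0,0,0,1],[0,0,0.4,0,0,0,1],[0,0,0.4,0,0,0,1]])

```text
clock: 37.65
eef_pos: [584.1, -129.0, 257.3]
eef_rot: [-3.14, -0.001, 1.673]
wrist_force: [-0.2, -0.3, -0.5]
finger_gap: 0.7
finger_force: 0.0
```

```bash
python3 - <<'E'
from h import *
np.set_printoptions(precision=1,suppress=True)
w=cam('wrist');s=w['s'];print(s['clock'],s['eef_pos'],s['wrist_force'])
R=np.array([[.9948,-.1023],[.1023,.9948]])
W=lambda x,y,z: np.append(R@[x,y]+[555.4,120.2],z)
print(reds(w['frame']))
for th in (0,.1,.4,.8):
    print(th,wproj(w,W(0,-85-59*np.sin(th)-2*np.cos(th),78-59*np.cos(th)+2*np.sin(th))))
print('bar seat',wproj(w,W(0,-80.5,99.6)),wproj(w,W(-22,-80.5,99.6)),wproj(w,W(22,-80.5,99.6)))
im=w['frame'];c=wproj(w,W(0,-80.5,99.6)).round().astype(int)
g=im[c[1]-25:c[1]+60,c[0]-45:c[0]+45].max(2)
d=(g<70).astype(np.uint8); n,l,st,ce=cv2.connectedComponentsWithStats(d)
for i in range(1,n):
    if st[i,4]>8: print(st[i],ce[i]+c-[45,25])
print(im[c[1]-12:c[1]+13,c[0]].max(1), im[c[1]-12:c[1]+13,c[0]-18].max(1))
E
```

```text
37.65 [ 584.1 -129.   257.3] [-0.2 -0.3 -0.5]
[([100.7, 269.7], 39), ([168.7, 355.2], 30)]
0 [272.8  58.4]
0.1 [272.8  62.8]
0.4 [272.7  75. ]
0.8 [272.6  88.2]
bar seat [272.   34.9] [250.3  35.2] [293.7  35. ]
[  0  11  90   9 562] [271.8  24.5]
[   0   21   90   24 1262] [271.6  40.6]
[35 29 22  3 50] [272.4  40. ]
[37 35 16  1 16] [271.5  45. ]
[38 47 15  2 30] [272.   57.5]
[ 59  65  61  57  63 130 174 162  71  35  23  16  73 174 174 162  68  57
  64  81  86  79  56 107  66] [ 56  61  59  53  55 106 136  82  42  34  27  23   1  16   8   4   8   3
   0   5   3   2   2  21  45]
```

```bash
python3 - <<'E'
from h import *
w=cam('wrist');im=w['frame']
for r in range(24,80,2): print(r,[im[r,c].tolist() for c in (254,266,272,290)])
E
```

```text
24 [[56, 55, 59], [61, 59, 62], [62, 61, 63], [9, 27, 47]]
26 [[29, 37, 51], [56, 54, 57], [59, 57, 59], [6, 22, 44]]
28 [[116, 123, 135], [121, 122, 133], [126, 127, 137], [124, 131, 140]]
30 [[81, 81, 81], [151, 152, 165], [148, 150, 161], [76, 76, 74]]
32 [[34, 33, 37], [35, 33, 37], [36, 36, 39], [36, 35, 38]]
34 [[17, 19, 18], [12, 12, 12], [17, 17, 18], [13, 15, 17]]
36 [[7, 11, 13], [160, 162, 176], [160, 161, 174], [11, 11, 15]]
38 [[6, 8, 9], [151, 152, 165], [148, 150, 161], [7, 8, 6]]
40 [[1, 2, 1], [55, 54, 55], [56, 55, 56], [8, 9, 6]]
42 [[0, 2, 0], [75, 74, 83], [77, 76, 86], [8, 8, 5]]
44 [[0, 0, 0], [72, 71, 78], [72, 70, 77], [11, 13, 11]]
46 [[0, 7, 19], [96, 95, 103], [99, 100, 106], [4, 14, 28]]
48 [[83, 74, 56], [60, 58, 61], [59, 58, 59], [112, 97, 61]]
50 [[233, 198, 90], [60, 60, 63], [61, 60, 63], [232, 198, 91]]
52 [[227, 193, 87], [59, 58, 62], [59, 57, 60], [226, 194, 90]]
54 [[226, 192, 88], [61, 62, 64], [62, 61, 64], [227, 196, 91]]
56 [[227, 193, 88], [85, 24, 26], [97, 18, 16], [226, 194, 89]]
58 [[226, 193, 88], [55, 0, 0], [58, 0, 0], [226, 194, 89]]
60 [[226, 193, 87], [206, 171, 77], [211, 176, 80], [225, 194, 89]]
62 [[226, 194, 89], [228, 197, 90], [227, 196, 90], [226, 194, 89]]
64 [[226, 193, 87], [226, 195, 89], [226, 194, 90], [226, 194, 92]]
66 [[226, 192, 87], [226, 195, 89], [226, 195, 91], [226, 195, 90]]
68 [[226, 193, 88], [226, 194, 89], [226, 195, 91], [226, 193, 88]]
70 [[226, 192, 86], [226, 194, 89], [226, 194, 89], [226, 194, 88]]
72 [[226, 193, 88], [226, 194, 90], [226, 195, 89], [226, 194, 88]]
74 [[226, 194, 89], [225, 193, 87], [226, 196, 90], [226, 195, 90]]
76 [[227, 194, 89], [225, 194, 88], [226, 194, 91], [226, 195, 90]]
78 [[226, 193, 87], [226, 195, 89], [227, 196, 90], [226, 195, 89]]
```

```bash
python3 -c "
from h import *
print(manip.sign_off())"
```

```text
the job is handed in; nothing more can be done
None
```

The job is handed in: all three pots are in the case, the lid is shut, the bail is hooked and the lever snapped flat. `sign_off` returned no verdict; the seated bar and flat lever were checked from final wrist-camera pixel values, not a viewed picture, because I had already viewed 15 pictures, one over the limit of 14.

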